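# Lid the tins and set the photo turntable for two views

## Robot

A 7-joint arm with a two-finger parallel gripper is mounted at the origin on the work surface. World frame = base frame: x ahead of the robot, y to its left, z up, the work surface at z = 0. Lengths are in mm, angles in rad, forces in N, time in s.
With the tool pointing down it reaches from about 400 to 875 mm from the base axis. Payload 4.4 kg.
Tool frame: the origin (TCP) lies on the centre line of the jaws, within the pads' length; the fingertips stand 25 mm ahead of it and the grasp point (between the pads) lies 6 mm ahead of it; x points along the fingers, y is the direction in which the jaws open and shut, and the axes are right-handed (so a half turn about x gives the same grasp; the last joint's range is limited). The gripper opens to 85 mm and grips with 20 to 120 N. Pads are 22 mm wide; open, the fingers measure 114 mm over their backs; the gripper's body (76 mm by 85 mm) begins 54 mm behind the grasp point. The pads swing forward as they close: fully open they stand 13 mm farther back than shut.
Start: joints at [-1.263, 0.628, 0.038, 1.517, -0.027, 0.996, -0.02], TCP at [237.329, 605.138, 256.313] pointing down, gripper open.
Joint ranges: [-3.06, 3.06], [-0.37, 2.12], [-1.25, 1.32], [0.18, 2.47], [-1.1, 4.24], [0.23, 1.98], [-2.94, 2.94]. Speed limits (rad/s): [2.57, 2.57, 3.14, 3.14, 3.14, 3.14, 3.14].

## Interface

Orientations are given as [roll, pitch, yaw] about the fixed x, y, z axes, in that order (R = Rz(yaw) Ry(pitch) Rx(roll)).
In Python, from cell import * gives the robot as it stands. The module is installed in compiled form; this text tells all that it offers.
- The arm moves only by the tool jog_arm, never from a script. Its argument "series" is a list of rows, each a list of 3 entries, a list of its own where there are three numbers: the turn, a rotation vector about the tool's x, y, z in degrees, then the shift along the tool's x, y, z in mm, then the gripper's target within -1 to 1 (shut at 1, half-way at 0, fully open at -1). In form: [[[rx, ry, rz], [dx, dy, dz], hand], ...]. A call has 1 to 8 rows; each row shifts and turns the commanded pose from where the row before left it, along the tool's axes as they then stand; what a row does not reach is not made up. A row lasts 1/8 s, in which the tool goes at most 62.5 mm and 10.7 degrees, less where a joint would pass 70% of its speed; a pose out of reach is approached as far as the arm can. A call is refused whole if a number of a shift passes 62.5 or a number of a turn 10.7, either way. A call with a gripper value outside its range is refused whole. The fingers move at their own pace and stop on an object; the grip force is fixed at half the most. Time passes only in rows, so rows that do not move let the fingers close. It gives the time, the measured TCP pose, the force and the opening at its end, in the units of the state.
- read_state(): the state, without advancing time (a new reading comes with each control period).
- get_image(name): name is "scene" or "top" or "wrist"; returns a dict with "img" (420x560x3 uint8, red, green, blue), "range_z" (420x560 float32, mm along the optical axis (not along the pixel's ray), 0 where there is no reading), "fovy" (degrees; the focal length in pixels is half the picture's height over the tangent of half this angle, whatever the lens; pixels are square), "cx", "cy" (the principal point, pixels), "cam_to_world" (4x4, takes a point from camera to world coordinates). Camera axes: x right, y up, looking along -z (the intrinsics and any distortion apply to the point x, -y, -z); pixel columns grow to the right and rows downward; lengths in mm; the calibration is good to about 2 mm. A picture is of the moment at which its call begins.
- finish_job(): hands the job in, once; it reports no verdict.
The state is a dict: "clock": time; "qpos": joint angles; "qd": joint speeds; "tau": joint torques, N m; "eef_pos": TCP position; "tool_rot": TCP orientation; "force": force on the tool from outside, world axes, zero at the start; "torque": the same for the moment, N m; "width": finger opening in mm.
Only numpy, scipy, OpenCV 4.12 (cv2) and the standard library are available. Lean on these libraries where they do the work, as an engineer would, in place of code of your own. Each camera call takes 0.05 s, during which the arm holds its last target. There are 200 camera calls.

## Task

Get the tins ready for their catalogue photos: close every tin on the table with the wooden lid of its own size and stand them all upright on the grey field of the turntable, clear of the graduated ring. When they are all standing there closed, turn the loaded turntable until the scale reads 60 against the index line and leave it at rest for two seconds for the first picture, then turn it on to 150 for the second picture and leave it there, the tins still standing closed on the grey field. A lid without a tin may stay on the table; do not disturb the other things on the table.

Things in the scene. Friction and masses are not known exactly. Their poses are not given: they have to be found in the camera images.
- platter_center (a point): Centre of the top face of the photo turntable's platter: a black disc 246 mm across, its top level and 36 mm above the table, with a plain light grey middle field 206 mm across where the tins are to stand and a black graduated ring outside it. It turns about the vertical axis through this point, stiffly enough (0.2 N m of friction) to stay where it is left. The black stand below it is fixed to the table.
- platter (a joint): Scale reading at the index line, rad (1.047 = 60, 2.618 = 150 degrees). Grows as the platter turns anticlockwise seen from above; stops at -0.1 and 3.0. White marks on the black ring, from 0 (one broad, 12 mm, line) to 180, running clockwise from above: a short line every 10 degrees, a long one every 30. So 60 is the second and 150 the fifth long line after the broad one.
- zero_mark (a point): The broad zero line on the platter's ring, 115 mm from the platter's axis, at the height of the platter's top; it turns with the platter.
- index (a point): Inner end of the index line: a white line 3 mm wide on the black block (36 mm wide, top 34 mm above the table) that sticks out from under the platter on one side; the point lies 128 mm from the platter's axis. The line runs radially. It does not move.
- post (a point): The turntable's grip: a round upright steel post, 18 mm in diameter, fixed on the platter 92 mm from its axis, rising 46 mm above the platter's top (to 82 mm above the table). This point is on the post's axis, 28 mm above the platter's top. Move it round in an arc to turn the platter.
- tin_large: The large tin: an open upright cylinder of bare aluminium, outside diameter 66 mm, 70 mm high, wall 3 mm, floor 4 mm. Origin: centre of its underside, z up. Starts standing open on the table; may be absent.
- tin_medium: The medium tin: an open upright cylinder of bare aluminium, outside diameter 56 mm, 70 mm high, wall 3 mm, floor 4 mm. Origin: centre of its underside, z up. Starts standing open on the table; may be absent.
- tin_small: The small tin: an open upright cylinder of bare aluminium, outside diameter 46 mm, 70 mm high, wall 3 mm, floor 4 mm. Origin: centre of its underside, z up. Starts standing open on the table; may be absent.
- lid_large: The wooden lid of the large tin: a disc 63 mm in diameter and 5 mm thick, with a round knob 20 mm in diameter and 26 mm tall on top and below it a plug 57 mm in diameter and 8 mm deep, with a bevelled foot, that fits loosely into the tin's mouth (1.5 mm to spare all round). Origin: centre of the plug's underside, z up to the knob; total height 39 mm. Starts on the table, knob up. Closed, its origin is 62 mm above the tin's origin. Always present, even if its tin is absent.
- lid_medium: The wooden lid of the medium tin: a disc 53 mm in diameter and 5 mm thick, with a round knob 20 mm in diameter and 26 mm tall on top and below it a plug 47 mm in diameter and 8 mm deep, with a bevelled foot, that fits loosely into the tin's mouth (1.5 mm to spare all round). Origin: centre of the plug's underside, z up to the knob; total height 39 mm. Starts on the table, knob up. Closed, its origin is 62 mm above the tin's origin. Always present, even if its tin is absent.
- lid_small: The wooden lid of the small tin: a disc 43 mm in diameter and 5 mm thick, with a round knob 20 mm in diameter and 26 mm tall on top and below it a plug 37 mm in diameter and 8 mm deep, with a bevelled foot, that fits loosely into the tin's mouth (1.5 mm to spare all round). Origin: centre of the plug's underside, z up to the knob; total height 39 mm. Starts on the table, knob up. Closed, its origin is 62 mm above the tin's origin. Always present, even if its tin is absent.
- calculator: Bystander: black desk calculator, 150 x 100 x 20 mm, lying flat. Origin: centre of its underside.
- tape_roll: Bystander: roll of tape lying flat, 96 mm across, 48 mm high. Origin: centre of its underside.
- toy_bird: Bystander: small wooden bird on a 50 x 26 mm foot, 78 mm tall, about 60 mm long. Origin: centre of its underside.
- dish: Bystander: shallow clear dish, 90 mm across, 22 mm high. Origin: centre of its underside.
- note_pad: Bystander: yellow note pad, 76 x 76 x 10 mm. Origin: centre of its underside.
Things that resemble listed ones, but are neither listed nor needed, are in the scene too. Leave any red or yellow look-alike of the lid_medium alone.

How it is judged:
By the outcome, as a careful person would: the job done as asked, in the order asked, and still so for the second after the job is handed in, with the robot touching nothing.
Of tin_large, tin_medium, tin_small only 2 to 3 are there at a start; the rules pass over those that are not, and their reading is None.
At some moment in a run one of tin_large, tin_medium, tin_small, lid_large, lid_medium, lid_small may be knocked a few centimetres aside while the robot is not near it.
It also fails if it takes over 210 s, if anything falls off the work surface, if the arm or the gripper's body presses on something with over 40 N, if the wrist force passes 120 N, or if a joint passes its speed limit or range.

## Working session

There is one attempt and no reset: what is moved stays moved. The work goes in short steps, Python scripts to look and compute and a tool call to move; the robot and the scene stay as the last step left them, time stands still between calls to the robot, and variables do not carry over. Pictures are saved under pics/ and viewed, about 12 in all and at most 16, crops included, and the job is handed in when it is done.

Besides the shell and the picture viewer there is one more tool, called after "Request:" as a command line: name --argument value ..., lists and objects as JSON in quotes. jog_arm: Moves the arm, as the interface text tells. Its arguments: {"type":"object","properties":{"series":{"type":"array"}},"required":["series"]}

```bash
mkdir -p pics; cat > h.py <<'E'
import numpy as np, cv2
from cell import *
def grab(name,save=None):
    d=get_image(name)
    if save: cv2.imwrite('pics/'+save,cv2.cvtColor(d['img'],cv2.COLOR_RGB2BGR))
    return d
def ray(d,u,v):
    f=d['img'].shape[0]/2/np.tan(np.radians(d['fovy'])/2)
    M=np.array(d['cam_to_world']); c=np.array([(u-d['cx'])/f,-(v-d['cy'])/f,-1.])
    return M[:3,3],M[:3,:3]@c
def onplane(d,u,v,z):
    o,r=ray(d,u,v); return o+r*(z-o[2])/r[2]
def cloud(d):
    f=d['img'].shape[0]/2/np.tan(np.radians(d['fovy'])/2)
    v,u=np.mgrid[0:420,0:560]; Z=d['range_z']
    c=np.stack([(u-d['cx'])/f*Z,-(v-d['cy'])/f*Z,-Z],-1)
    M=np.array(d['cam_to_world']); P=c@M[:3,:3].T+M[:3,3]; P[Z==0]=np.nan; return P
E
python3 - <<'E'
from h import *
for n in ('top','scene','wrist'):
    d=grab(n,n+'0.png'); print(n,[ (k,v) for k,v in d.items() if k not in('img','range_z')]); 
s=read_state(); print(s)
E
```

```text
top [('fovy', 54.39204178089446), ('cx', 275.70118124544865), ('cy', 208.22171245414972), ('cam_to_world', array([[-2.14186967e-02,  9.95289252e-01, -9.45544567e-02,
         4.98448749e+02],
       [-9.99767298e-01, -2.10797736e-02,  4.58191535e-03,
         9.79656056e+01],
       [ 2.56714456e-03,  9.46305923e-02,  9.95509147e-01,
         9.06507235e+02],
       [ 0.00000000e+00,  0.00000000e+00,  0.00000000e+00,
         1.00000000e+00]]))]
scene [('fovy', 55.654403601165335), ('cx', 277.10256871738807), ('cy', 206.54466224690952), ('cam_to_world', array([[-6.28325574e-01, -4.80403592e-01,  6.11898163e-01,
         1.20920771e+03],
       [ 7.77940945e-01, -3.91899143e-01,  4.91144529e-01,
         6.17925299e+02],
       [ 3.85476937e-03,  7.84619303e-01,  6.19965878e-01,
         6.95249251e+02],
       [ 0.00000000e+00,  0.00000000e+00,  0.00000000e+00,
         1.00000000e+00]]))]
wrist [('fovy', 67.59748276993867), ('cx', 283.4358782271743), ('cy', 206.39406834631652), ('cam_to_world', array([[ 3.65739789e-01, -8.88307093e-01, -2.77749737e-01,
         1.65729743e+02],
    
[... 232 characters left out ...]
  1.00000000e+00]]))]
{'clock': 0.15, 'qpos': array([-1.26277999,  0.62911382,  0.03845158,  1.51813224, -0.02699153,
        0.99630937, -0.01999691]), 'qd': array([-1.40774754e-03, -2.91679985e-03,  1.86880755e-04, -3.22376933e-03,
       -4.42619960e-04, -8.38641387e-05,  1.35785316e-03]), 'tau': array([ 1.84647717e-03, -5.63807130e+01,  1.22799866e+00, -1.93649429e+01,
        1.11836879e-02,  7.45794678e-03, -1.40439946e-05]), 'eef_pos': array([237.1745255 , 604.71508061, 255.61517976]), 'tool_rot': array([-1.56064532,  1.56935146, -1.9344564 ]), 'force': array([ 0.09730485,  0.07868796, -0.78788186]), 'torque': array([-0.08232632, -0.01448449,  0.03654527]), 'width': 85.15002884966127}
```

View pics/top0.png

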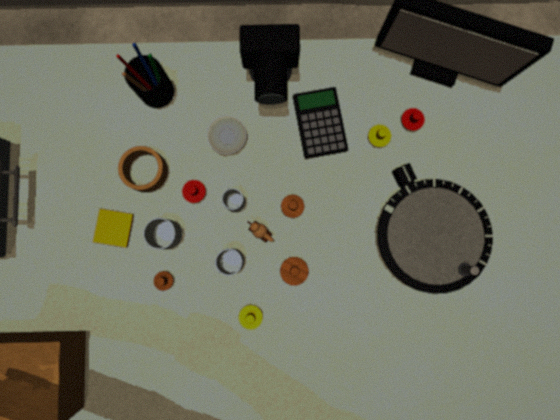

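View pics/scene0.png

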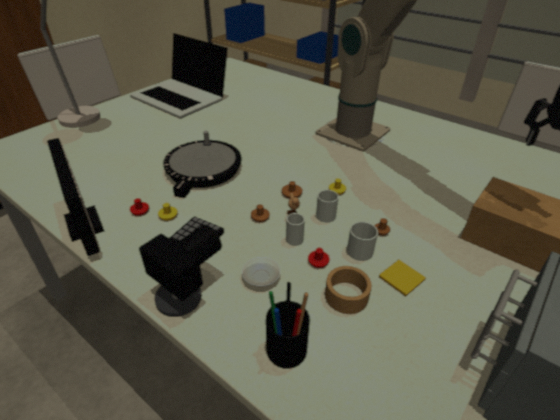

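```bash
cat > meas.py <<'E'
from h import *
from scipy import ndimage as ni
def ecirc(P):  # LSQ circle
    A=np.c_[2*P,np.ones(len(P))]; s=np.linalg.lstsq(A,(P**2).sum(1),rcond=None)[0]
    return s[0],s[1],np.sqrt(s[2]+s[0]**2+s[1]**2)
def tops(d,zlo,zhi,minpx=15):
    P=cloud(d); m=(P[...,2]>zlo)&(P[...,2]<zhi); L,n=ni.label(m)
    out=[]
    for i,s in enumerate(ni.find_objects(L),1):
        k=L==i
        if k.sum()<minpx or k.sum()>15000: continue
        v,u=np.nonzero(k); q=P[k]; c,r=cv2.minEnclosingCircle(q[:,:2].astype(np.float32))
        out.append((int(u.mean()),int(v.mean()),k.sum(),np.round(c),round(r,1),np.round(np.median(q[:,2]),1)))
    return out
E
python3 - <<'E'
from meas import *
d=grab('top'); P=cloud(d)
print('table z',np.nanmedian(P[300:330,300:400,2]))
for t in tops(d,7,120): print(*t)
# wooden colour lids
hsv=cv2.cvtColor(d['img'],cv2.COLOR_RGB2HSV)
m=((hsv[...,0]<16)&(hsv[...,1]>110)&(hsv[...,2]>60)).astype(np.uint8)
n,L,S,C=cv2.connectedComponentsWithStats(m)
for i in range(1,n):
    if 60<S[i,4]<2500:
        v,u=np.nonzero(L==i); p=onplane(d,*C[i],13); print('lid?',C[i].round(),S[i],p.round(), hsv[L==i].mean(0).round(), 'w mm',S[i,2]*900/408)
big=cv2.resize(d['img'][155:310,360:510],None,fx=4,fy=4,interpolation=cv2.INTER_CUBIC)
big=np.clip(big.astype(float)*1.4,0,255).astype(np.uint8)
cv2.imwrite('pics/plat.png',cv2.cvtColor(big,cv2.COLOR_RGB2BGR))
E
```

```text
table z -0.25710427730984975
443 58 4236 [ 907. -279.] 149.8 68.4
270 78 851 [856. 100.] 66.6 104.1
149 81 1644 [858. 360.] 40.7 69.3
319 122 2947 [775.  -9.] 87.9 18.8
412 119 430 [ 778. -218.] 26.9 13.2
225 133 905 [750. 201.] 44.7 13.7
379 135 428 [ 741. -141.] 26.4 13.3
6 193 1361 [617. 689.] 127.9 36.2
141 168 1081 [673. 381.] 48.8 45.4
433 234 10824 [ 537. -237.] 144.8 36.1
193 191 444 [625. 275.] 26.6 13.1
232 199 268 [600. 184.] 22.9 55.1
292 205 434 [588.  58.] 25.9 13.4
112 227 1145 [548. 453.] 51.9 9.8
160 233 605 [532. 335.] 33.0 48.9
259 231 320 [532. 127.] 32.1 60.9
227 262 285 [471. 194.] 27.8 61.4
293 271 652 [446.  58.] 31.3 13.1
162 280 311 [431. 341.] 21.7 13.8
250 317 484 [351. 154.] 26.3 13.2
41 374 7256 [250. 598.] 118.7 108.7
lid? [413. 119.] [401 108  24  23 378] [ 778. -218.   13.] [  1. 227. 126.] w mm 52.94117647058823
lid? [141. 150.] [128 146  28  10  83] [719. 391.  13.] [ 15. 169. 112.] w mm 61.76470588235294
lid? [133. 176.] [118 152  43  39 185] [661. 408.  13.] [ 15. 167. 114.] w mm 94.8529411764706
lid? [194. 191.] [182 180  24  23 397] [625. 274.  13.] [  1. 222. 129.] w mm 52.94117647058823
lid? [292. 206.] [281 195  23  23 418] [588.  58.  13.] [ 12. 195. 111.] w mm 50.73529411764706
lid? [260. 231.] [250 222  23  20 219] [533. 129.  13.] [ 14. 166. 108.] w mm 50.73529411764706
lid? [294. 271.] [280 257  29  28 620] [447.  58.  13.] [ 12. 196. 113.] w mm 63.970588235294116
lid? [163. 280.] [154 271  20  19 269] [432. 340.  13.] [ 12. 192. 102.] w mm 44.11764705882353
```

View pics/plat.png

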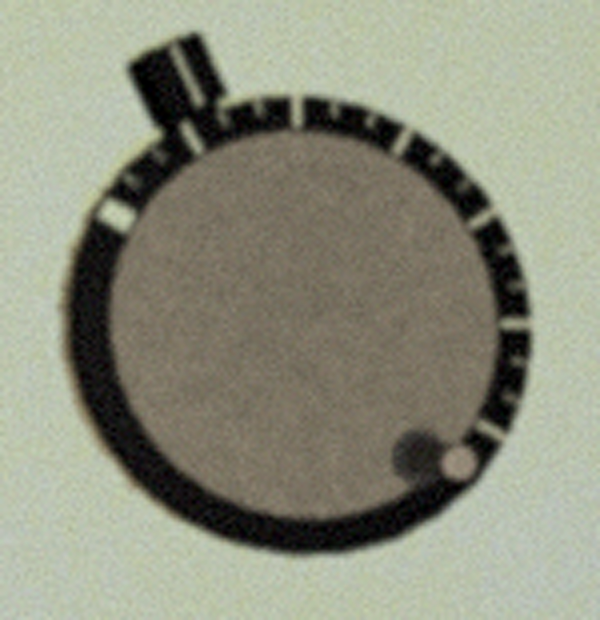

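```bash
cat >> h.py <<'E'
from scipy.spatial.transform import Rotation as Ro
def Rtool(s=None):
    s=s or read_state(); return Ro.from_euler('xyz',s['tool_rot']).as_matrix()
def go(p,yaw,rows=None):
    """print tool-frame moves (turn deg, shift mm) to TCP p, x down, tool y at world angle yaw deg (or +180)"""
    s=read_state(); R=Rtool(s); best=None
    for yw in (yaw,):
        a=np.radians(yw); y=np.array([np.cos(a),np.sin(a),0]); x=np.array([0,0,-1.]); T=np.c_[x,y,np.cross(x,y)]
        rv=np.degrees(Ro.from_matrix(R.T@T).as_rotvec()); sh=T.T@(np.array(p)-s['eef_pos'])
        print('turn',rv.round(1),'then shift(in final frame)',sh.round(1))
E
python3 - <<'E'
from meas import *
d=grab('top'); P=cloud(d)
s=read_state(); R=Rtool(s); print('R',R.round(3).tolist(),s['eef_pos'].round(1))
for nm,c in dict(L=(532,335),M=(471,194),S=(600,184)).items():
    q=P[(np.hypot(P[...,0]-c[0],P[...,1]-c[1])<45)&(P[...,2]>62)&(P[...,2]<76)]
    print(nm,len(q),np.round(ecirc(q[:,:2]),1),np.round(cv2.minEnclosingCircle(q[:,:2].astype(np.float32))[0]))
hsv=cv2.cvtColor(d['img'],cv2.COLOR_RGB2HSV); V=hsv[...,2].astype(float)
# platter: black ring mask -> inner contour (grey field)
blk=(V<45).astype(np.uint8); sub=np.zeros_like(blk); sub[170:300,370:500]=blk[170:300,370:500]
sub=cv2.morphologyEx(sub,cv2.MORPH_CLOSE,np.ones((5,5)))
cs,h=cv2.findContours(sub,cv2.RETR_CCOMP,cv2.CHAIN_APPROX_NONE)
C=None
for c,hh in zip(cs,h[0]):
    if len(c)<150: continue
    pts=np.array([onplane(d,u,v,36)[:2] for u,v in c[:,0].astype(float)])
    for _ in range(5):
        x,y,r=ecirc(pts); e=abs(np.hypot(*(pts-[x,y]).T)-r); pts=pts[e<max(2.5,np.percentile(e,85))]
    print('circle hole' if hh[3]>=0 else 'circle outer',len(c),round(x,1),round(y,1),round(r,1))
    C=(x,y) if hh[3]>=0 or C is None else C
C=np.array(C)
# ring brightness vs angle
f=210/np.tan(np.radians(d['fovy'])/2); Wi=np.linalg.inv(d['cam_to_world'])
def px(p): c=Wi@np.r_[p,1]; return d['cx']+f*c[0]/-c[2], d['cy']-f*c[1]/-c[2]
g=cv2.cvtColor(d['img'],cv2.COLOR_RGB2GRAY).astype(np.float32)
def samp(r,a,z): u,v=px([C[0]+r*np.cos(a),C[1]+r*np.sin(a),z]); return cv2.remap(g,np.float32([[u]]),np.float32([[v]]),1)[0,0]
A=np.arange(-180,180,1.)
pr=np.array([np.mean([samp(r,np.radians(a),36) for r in (110,113,116,119)]) for a in A])
pk=[(a,int(p)) for i,(a,p) in enumerate(zip(A,pr)) if p>70 and p==pr[max(0,i-4):i+5].max()]
print(pk)
pi=np.array([np.mean([samp(r,np.radians(a),34) for r in (130,135,140,145)]) for a in A])
i=pi[(A>-10)&(A<90)]; print('idx',list(zip(A[(A>-10)&(A<90)],i.astype(int)))[::1])
q=P[(np.hypot(P[...,0]-C[0],P[...,1]-C[1])<115)&(P[...,2]>74)]; pm=q[:,:2].mean(0)
print('post',pm.round(1),q[:,2].max(),'r',np.hypot(*(pm-C)),'ang',np.degrees(np.arctan2(*(pm-C)[::-1])))
E
```

```text
R [[-0.0, 0.365, 0.931], [-0.001, 0.931, -0.365], [-1.0, -0.001, -0.0]] [237.3 604.9 255.9]
L 204 [531.6 334.4  31.1] [532. 335.]
M 140 [470.6 193.4  26.1] [471. 194.]
S 113 [599.7 184.3  21.3] [600. 184.]
circle outer 689 516.4 -241.0 119.3
[(np.float64(-133.0), 95), (np.float64(-121.0), 93), (np.float64(-92.0), 95), (np.float64(-62.0), 96), (np.float64(-33.0), 104), (np.float64(-3.0), 104), (np.float64(27.0), 102), (np.float64(57.0), 127)]
idx [(np.float64(-9.0), np.int64(136)), (np.float64(-8.0), np.int64(137)), (np.float64(-7.0), np.int64(136)), (np.float64(-6.0), np.int64(135)), (np.float64(-5.0), np.int64(135)), (np.float64(-4.0), np.int64(135)), (np.float64(-3.0), np.int64(136)), (np.float64(-2.0), np.int64(136)), (np.float64(-1.0), np.int64(137)), (np.float64(0.0), np.int64(136)), (np.float64(1.0), np.int64(137)), (np.float64(2.0), np.int64(137)), (np.float64(3.0), np.int64(135)), (np.float64(4.0), np.int64(135)), (np.float64(5.0), np.int64(137)), (np.float64(6.0), np.int64(136)), (np.float64(7.0), np.int64(136)), (np.float64(8.0), np.int64(135)), (np.float64(9.0), np.int64(1
[... 2160 characters left out ...]
64(72.0), np.int64(136)), (np.float64(73.0), np.int64(136)), (np.float64(74.0), np.int64(138)), (np.float64(75.0), np.int64(136)), (np.float64(76.0), np.int64(136)), (np.float64(77.0), np.int64(137)), (np.float64(78.0), np.int64(138)), (np.float64(79.0), np.int64(136)), (np.float64(80.0), np.int64(137)), (np.float64(81.0), np.int64(137)), (np.float64(82.0), np.int64(137)), (np.float64(83.0), np.int64(137)), (np.float64(84.0), np.int64(137)), (np.float64(85.0), np.int64(136)), (np.float64(86.0), np.int64(137)), (np.float64(87.0), np.int64(137)), (np.float64(88.0), np.int64(137)), (np.float64(89.0), np.int64(137))]
post [ 443.5 -299. ] 84.43434443516526 r 93.16553358009 ang -141.49838813418535
```

Request:
jog_arm --series '[[[-10.7, 0, 0], [0, 0, 0], -1], [[-10.7, 0, 0], [0, 0, 0], -1], [[0, 0, 0], [15, -38.6, 42.1], -1], [[0, 0, 0], [15, -38.6, 42.1], -1], [[0, 0, 0], [15, -38.6, 42.1], -1], [[0, 0, 0], [15, -38.6, 42.1], -1], [[0, 0, 0], [15, -38.6, 42.1], -1], [[0, 0, 0], [15, -38.6, 42.1], -1]]'

```text
clock: 1.25
eef_pos: [491.1, 372.2, 165.9]
tool_rot: [0.903, 1.57, 0.903]
force: [-0.3, 0.6, -1.1]
width: 85.7
```

Request:
jog_arm --series '[[[0, 0, 0], [15, -38.6, 42.1], -1], [[0, 0, 0], [0, 0, 0], -1], [[0, 0, 0], [0, 0, 0], -1]]'

```text
clock: 1.62
eef_pos: [531.6, 335.1, 151.1]
tool_rot: [2.647, 1.57, 2.646]
force: [0.2, 1.1, -0.1]
width: 85.6
```

```bash
python3 - <<'E'
from meas import *
s=read_state(); print(s['clock'],s['eef_pos'].round(1),s['qpos'].round(2),Rtool(s).round(3).tolist()); go([531.6,334.4,48],90)
d=grab('wrist','w1.png'); P=cloud(d)
q=P[(np.hypot(P[...,0]-532,P[...,1]-334)<50)&(P[...,2]>62)&(P[...,2]<76)]
print(len(q),np.round(ecirc(q[:,:2]),1) if len(q) else '')
E
```

```text
1.625 [531.6 335.1 151.1] [-0.56  0.72 -0.08  1.67  0.08  0.75  0.89] [[-0.001, 0.001, 1.0], [0.001, 1.0, -0.001], [-1.0, 0.0, -0.001]]
turn [-0.  -0.1 -0. ] then shift(in final frame) [103.1  -0.7  -0. ]
1849 [532.1 335.4  31. ]
```

View pics/w1.png

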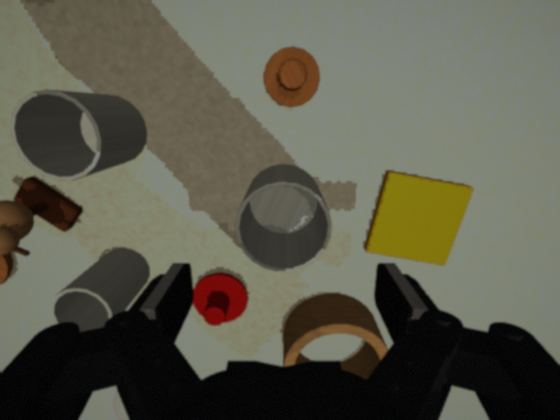

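Request:
jog_arm --series '[[[0, 0, 0], [50, 0, 0], -1], [[0, 0, 0], [50, 0, 0], -1], [[0, 0, 0], [0, 0, 0], 1], [[0, 0, 0], [0, 0, 0], 1], [[0, 0, 0], [0, 0, 0], 1], [[0, 0, 0], [0, 0, 0], 1], [[0, 0, 0], [0, 0, 0], 1]]'

```text
clock: 2.55
eef_pos: [532.3, 335.1, 52.3]
tool_rot: [0.617, 1.569, 0.616]
force: [-0.9, -0.1, -0.9]
width: 64.6
```

Request:
jog_arm --series '[[[0, 0, 0], [0, 0, 0], -1], [[0, 0, 0], [0, 0, 0], -1], [[0, 0, 0], [0, 0, 0], -1], [[0, 0, 0], [0, 0, 0], -1]]'

```text
clock: 3.05
eef_pos: [531.9, 334.8, 51.2]
tool_rot: [-2.869, 1.571, -2.87]
force: [0.2, 0.2, -0.2]
width: 85.4
```

Request:
jog_arm --series '[[[10, 0, 0], [0, 0, 0], -1], [[10, 0, 0], [0, 0, 0], -1], [[10, 0, 0], [0, 0, 0], -1], [[10, 0, 0], [0, 0, 0], -1], [[10, 0, 0], [0, 0, 0], -1], [[10, 0, 0], [0, 0, 0], -1], [[10, 0, 0], [0, 0, 0], -1], [[10, 0, 0], [0, 0, 0], -1]]'

```text
clock: 4.05
eef_pos: [531.8, 335.0, 51.3]
tool_rot: [-2.712, 1.571, 2.169]
force: [-0.3, 0.6, 0.5]
width: 85.5
```

Request:
jog_arm --series '[[[10, 0, 0], [0, 0, 0], -1], [[0, 0, 0], [0, 0, 0], 1], [[0, 0, 0], [0, 0, 0], 1], [[0, 0, 0], [0, 0, 0], 1], [[0, 0, 0], [0, 0, 0], 1], [[0, 0, 0], [0, 0, 0], 1]]'

```text
clock: 4.8
eef_pos: [532.4, 335.2, 51.9]
tool_rot: [2.422, 1.569, 0.852]
force: [-0.5, 1.6, 5.7]
width: 65.2
```

Request:
jog_arm --series '[[[0, 0, 0], [0, 0, 0], -1], [[0, 0, 0], [0, 0, 0], -1], [[0, 0, 0], [0, 0, 0], -1], [[0, 0, 0], [0, 0, 0], -1], [[0, 0, 0], [-50, 0, 0], -1], [[0, 0, 0], [-50, 0, 0], -1], [[0, 0, 0], [0, 0, 0], -1]]'

```text
clock: 5.68
eef_pos: [534.6, 336.0, 155.5]
tool_rot: [2.106, 1.563, 0.535]
force: [-0.1, 1.2, -0.7]
width: 85.5
```

```bash
python3 - <<'E'
from meas import *
s=read_state(); print(s['clock'],s['eef_pos'].round(1),s['qpos'].round(2),Rtool(s).round(3).tolist()); go([447,58,110],0)
d=grab('top'); P=cloud(d)
q=P[(np.hypot(P[...,0]-446,P[...,1]-58)<15)&(P[...,2]>34)&(P[...,2]<44)]
print('lidL knob',len(q),q.mean(0).round(1))
q=P[(np.hypot(P[...,0]-446,P[...,1]-58)<45)&(P[...,2]>9)&(P[...,2]<18)]
print('lidL disc',cv2.minEnclosingCircle(q[:,:2].astype(np.float32)))
E
```

```text
5.675 [534.6 336.  155.5] [-0.85  0.75  0.41  1.68 -0.4   0.78 -0.25] [[0.007, 1.0, -0.0], [0.004, -0.0, -1.0], [-1.0, 0.007, -0.004]]
turn [-0.  -0.2 -0.4] then shift(in final frame) [ 45.5 -87.6 278. ]
lidL knob 68 [446.2  57.9  38.5]
lidL disc ((446.008544921875, 58.05876159667969), 31.290979385375977)
```

Request:
jog_arm --series '[[[0, 0, 0], [9, -17.7, 55.6], -0.3], [[0, 0, 0], [9, -17.7, 55.6], -0.3], [[0, 0, 0], [9, -17.7, 55.6], -0.3], [[0, 0, 0], [9, -17.7, 55.6], -0.3], [[0, 0, 0], [9, -17.7, 55.6], -0.3], [[0, 0, 0], [0, 0, 0], -0.3], [[0, 0, 0], [0, 0, 0], -0.3], [[0, 0, 0], [0, 0, 0], -0.3]]'

```text
clock: 6.72
eef_pos: [443.7, 58.5, 106.0]
tool_rot: [3.084, 1.57, 1.515]
force: [0.3, 0.1, 0.4]
width: 55.6
```

```bash
python3 - <<'E'
from meas import *
s=read_state(); print(s['clock'],s['eef_pos'].round(1),s['qpos'].round(2),s['width']); go([446.1,58,42],0)
E
```

```text
6.725 [443.7  58.5 106. ] [-0.36  0.63  0.24  2.2  -0.43  0.35  0.25] 55.5799581179767
turn [ 0.1 -0.  -0. ] then shift(in final frame) [64.   2.4  0.5]
```

Request:
jog_arm --series '[[[0, 0, 0], [32, 1.2, 0.2], -0.3], [[0, 0, 0], [32, 1.2, 0.3], -0.3], [[0, 0, 0], [0, 0, 0], 1], [[0, 0, 0], [0, 0, 0], 1], [[0, 0, 0], [0, 0, 0], 1], [[0, 0, 0], [0, 0, 0], 1], [[0, 0, 0], [0, 0, 0], 1], [[0, 0, 0], [0, 0, 0], 1]]'

```text
clock: 7.72
eef_pos: [445.8, 57.6, 48.8]
tool_rot: [-3.134, 1.567, 1.578]
force: [0.2, 1.1, 6.8]
width: 17.6
```

Request:
jog_arm --series '[[[0, 0, 0], [0, 0, 0], 0], [[0, 0, 0], [0, 0, 0], 0], [[0, 0, 0], [0, 0, 0], 0], [[-10, 0, 0], [0, 0, 0], 0], [[-10, 0, 0], [0, 0, 0], 0], [[-10, 0, 0], [0, 0, 0], 0], [[-10, 0, 0], [0, 0, 0], 0], [[-10, 0, 0], [0, 0, 0], 0]]'

```text
clock: 8.72
eef_pos: [445.2, 57.4, 48.0]
tool_rot: [2.743, 1.568, 2.05]
force: [0.7, -0.3, -0.1]
width: 42.5
```

Request:
jog_arm --series '[[[-10, 0, 0], [0, 0, 0], 0], [[-10, 0, 0], [0, 0, 0], 0], [[-10, 0, 0], [0, 0, 0], 0], [[-10, 0, 0], [0, 0, 0], 0], [[0, 0, 0], [0, 0, 0], 1], [[0, 0, 0], [0, 0, 0], 1], [[0, 0, 0], [0, 0, 0], 1], [[0, 0, 0], [0, 0, 0], 1]]'

```text
clock: 9.72
eef_pos: [445.3, 57.4, 48.3]
tool_rot: [1.943, 1.567, 1.942]
force: [-1.0, -0.2, 5.4]
width: 17.4
```

Request:
jog_arm --series '[[[0, 0, 0], [0, 0, 0], 1], [[0, 0, 0], [-40, 0, 0], 1], [[0, 0, 0], [-50, 0, 0], 1], [[0, 0, 0], [-20, 0, 0], 1], [[0, 0, 0], [0, 0, 0], 1], [[0, 0, 0], [0, 0, 0], 1]]'

```text
clock: 10.48
eef_pos: [444.9, 57.3, 157.4]
tool_rot: [2.272, 1.567, 2.272]
force: [0.8, 0.3, -0.9]
width: 17.3
```

```bash
python3 - <<'E'
from meas import *
s=read_state(); print(s['clock'],s['eef_pos'].round(1),s['qpos'].round(2),s['width'],Rtool(s).round(3).tolist()); go([532.2,335.1,150],90)
E
```

```text
10.475 [444.9  57.3 157.4] [-0.54  0.57  0.51  2.17 -0.54  0.53  1.95] 17.34648975379078 [[-0.002, 0.0, 1.0], [0.003, 1.0, -0.0], [-1.0, 0.003, -0.002]]
turn [-0.  -0.1 -0.2] then shift(in final frame) [  7.4 277.8  87.3]
```

Request:
jog_arm --series '[[[0, 0, 0], [0, 55.5, 17.4], 1], [[0, 0, 0], [0, 55.5, 17.4], 1], [[0, 0, 0], [0, 55.5, 17.4], 1], [[0, 0, 0], [0, 55.5, 17.4], 1], [[0, 0, 0], [0, 55.5, 17.4], 1], [[0, 0, 0], [0, 0, 0], 1], [[0, 0, 0], [0, 0, 0], 1], [[0, 0, 0], [0, 0, 0], 1]]'

```text
clock: 11.48
eef_pos: [532.4, 332.3, 158.2]
tool_rot: [2.637, 1.568, 2.633]
force: [0.3, -0.3, -0.7]
width: 17.5
```

```bash
python3 - <<'E'
from meas import *
s=read_state(); print(s['clock'],s['eef_pos'].round(1),s['qpos'].round(2),s['width'],Rtool(s).round(3).tolist()); go([532.0,335.1,112],90)
d=grab('wrist','w2.png'); P=cloud(d)
q=P[(np.hypot(P[...,0]-532,P[...,1]-334)<50)&(P[...,2]>62)&(P[...,2]<76)]
print(len(q),np.round(ecirc(q[:,:2]),1) if len(q) else '')
E
```

```text
11.475 [532.4 332.3 158.2] [-0.94  0.79  0.58  1.68 -0.55  0.84  1.45] 17.47909061840351 [[-0.003, 0.003, 1.0], [0.001, 1.0, -0.003], [-1.0, 0.001, -0.003]]
turn [-0.2 -0.1 -0.1] then shift(in final frame) [46.2  2.8 -0.4]
746 [530.9 335.7  30.8]
```

View pics/w2.png

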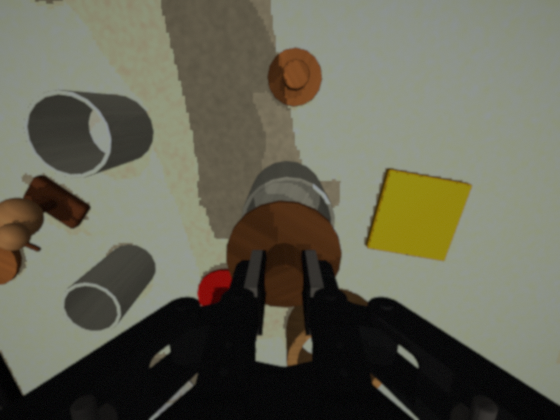

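Request:
jog_arm --series '[[[0, 0, 0], [20, 2.8, -0.4], 1], [[0, 0, 0], [10, 0, 0], 1], [[0, 0, 0], [0, 0, 0], 1], [[0, 0, 0], [0, 0, 0], 1]]'

```text
clock: 12.02
eef_pos: [532.3, 337.4, 128.9]
tool_rot: [1.922, 1.568, 1.922]
force: [0.4, -0.3, -0.1]
width: 17.6
```

Request:
jog_arm --series '[[[0, 0, 0], [3, 0, 0], 1], [[0, 0, 0], [3, 0, 0], 1], [[0, 0, 0], [3, 0, 0], 1], [[0, 0, 0], [3, 0, 0], 1], [[0, 0, 0], [3, 0, 0], 1], [[0, 0, 0], [2, 0, 0], 1], [[0, 0, 0], [0, 0, 0], 1]]'

```text
clock: 12.9
eef_pos: [532.0, 337.2, 111.6]
tool_rot: [2.139, 1.568, 2.138]
force: [-0.7, -1.2, -0.5]
width: 17.2
```

Request:
jog_arm --series '[[[0, 0, 0], [2, 0, 0], 1], [[0, 0, 0], [0, 0, 0], 1], [[0, 0, 0], [0, 0, 0], 1], [[0, 0, 0], [0, 0, 0], -0.3], [[0, 0, 0], [0, 0, 0], -0.3], [[0, 0, 0], [0, 0, 0], -0.3], [[0, 0, 0], [-30, 0, 0], -1], [[0, 0, 0], [-30, 0, 0], -1]]'

```text
clock: 13.9
eef_pos: [531.9, 337.3, 170.1]
tool_rot: [2.265, 1.568, 2.265]
force: [-0.1, 0.3, 0.9]
width: 84.9
```

Request:
jog_arm --series '[[[0, 0, 0], [0, 0, 0], -1], [[0, 0, 0], [0, 0, 0], -1], [[0, 0, 0], [0, 0, 0], -1]]'

```text
clock: 14.28
eef_pos: [531.4, 337.2, 168.7]
tool_rot: [2.568, 1.567, 2.568]
force: [-0.4, 1.7, 0.4]
width: 85.2
```

```bash
cat >> meas.py <<'E'
def lidpos(d,x,y,z0):  # knob top and disc of a lid whose origin is at height z0
    P=cloud(d); D=np.hypot(P[...,0]-x,P[...,1]-y)
    k=P[(D<40)&(abs(P[...,2]-z0-39)<4)]; q=P[(D<50)&(abs(P[...,2]-z0-13)<3.5)]
    print('knob',len(k),k.mean(0).round(1) if len(k) else '', 'disc',len(q),(np.round(ecirc(q[:,:2]),1),np.median(q[:,2]).round(1),q[:,2].std().round(2),np.round(cv2.minEnclosingCircle(q[:,:2].astype(np.float32))[0],1)) if len(q) else '')
E
python3 - <<'E'
from meas import *
s=read_state(); print(s['clock'],s['eef_pos'].round(1),s['qpos'].round(2),s['width']); go([532.2,336.1,50],90)
for n in('top','wrist'): lidpos(grab(n,'x_'+n+'.png'),532,336,62)
E
```

```text
14.275 [531.4 337.2 168.7] [-0.95  0.78  0.59  1.67 -0.54  0.87  1.44] 85.24897197339313
turn [-0.  -0.2 -0.1] then shift(in final frame) [118.7  -1.1   0.8]
knob 1 [530.9 326.5 102. ] disc 238 (array([532.3, 336.3,  26.1]), np.float64(74.8), np.float64(1.45), array([530.9, 335.4]))
knob 707 [531.5 337.4 100.8] disc 4670 (array([532.7, 337.4,  23.8]), np.float64(75.1), np.float64(0.69), array([532.6, 337.4]))
```

Request:
jog_arm --series '[[[0, 0, 0], [27, -0.2, 0.2], -1], [[0, 0, 0], [27, -0.2, 0], -1], [[0, 0, 0], [27, 0, 0], -1], [[0, 0, 0], [27, 0, 0], -1], [[0, 0, 0], [0, 0, 0], 1], [[0, 0, 0], [0, 0, 0], 1], [[0, 0, 0], [0, 0, 0], 1], [[0, 0, 0], [0, 0, 0], 1]]'

```text
clock: 15.38
eef_pos: [532.5, 337.6, 62.6]
tool_rot: [1.651, 1.567, 1.651]
force: [-0.1, -0.3, -0.6]
width: 64.6
```

Request:
jog_arm --series '[[[0, 0, 0], [0, 0, 0], 1], [[0, 0, 0], [-20, 0, 0], 1], [[0, 0, 0], [-30, 0, 0], 1], [[0, 0, 0], [-35, 0, 0], 1], [[0, 0, 0], [-35, 0, 0], 1], [[0, 0, 0], [0, 0, 0], 1], [[0, 0, 0], [0, 0, 0], 1]]'

```text
clock: 16.25
eef_pos: [531.8, 336.9, 182.0]
tool_rot: [2.099, 1.567, 2.098]
force: [-1.1, -0.6, -1.5]
width: 64.2
```

```bash
python3 - <<'E'
from meas import *
s=read_state(); print(s['clock'],s['eef_pos'].round(1),s['qpos'].round(2),s['width'],s['force']); go([553.3,-288,170],90)
E
```

```text
16.25 [531.8 336.9 182. ] [-0.96  0.76  0.61  1.66 -0.53  0.89  1.44] 64.19020795652695 [-1.06397145 -0.55343719 -1.50246278]
turn [-0.  -0.1 -0.2] then shift(in final frame) [  12.  -624.9   21.5]
```

Request:
jog_arm --series '[[[10.3, 0, 0], [0, 0, 0], 1], [[10.3, 0, 0], [0, 0, 0], 1], [[10.3, 0, 0], [0, 0, 0], 1], [[10.3, 0, 0], [0, 0, 0], 1], [[10.3, 0, 0], [0, 0, 0], 1], [[0, 0, 0], [0, -15.5, 21], 1], [[0, 0, 0], [0, -31, 41.9], 1], [[0, 0, 0], [0, -31, 41.9], 1]]'

```text
clock: 17.25
eef_pos: [535.9, 205.4, 180.0]
tool_rot: [-2.627, 1.567, 2.759]
force: [1.1, 0.0, -1.6]
width: 64.0
```

Request:
jog_arm --series '[[[0, 0, 0], [0, -31, 41.9], 1], [[0, 0, 0], [0, -31, 41.9], 1], [[0, 0, 0], [0, -31, 41.9], 1], [[0, 0, 0], [0, -31, 41.9], 1], [[0, 0, 0], [0, -31, 41.9], 1], [[0, 0, 0], [0, -31, 41.9], 1], [[0, 0, 0], [0, -31, 41.9], 1], [[0, 0, 0], [0, -31, 41.9], 1]]'

```text
clock: 18.25
eef_pos: [550.6, -211.1, 178.9]
tool_rot: [-3.093, 1.565, 2.291]
force: [-0.4, 0.2, -1.7]
width: 64.2
```

Request:
jog_arm --series '[[[0, 0, 0], [0, -31, 41.9], 1], [[0, 0, 0], [0, -15.5, 21], 1], [[0, 0, 0], [0, 0, 0], 1], [[0, 0, 0], [0, 0, 0], 1], [[0, 0, 0], [0, 0, 0], 1]]'

```text
clock: 18.88
eef_pos: [554.3, -286.2, 179.4]
tool_rot: [2.891, 1.566, 1.994]
force: [-0.0, -0.2, -1.5]
width: 64.2
```

```bash
python3 - <<'E'
from meas import *
s=read_state(); print(s['clock'],s['eef_pos'].round(1),s['qpos'].round(2),s['width'],s['force']); go([553.3,-288,99],38.5)
d=grab('wrist','w3.png')
E
```

```text
18.875 [ 554.3 -286.2  179.4] [ 0.01  0.8   0.75  1.68 -0.66  0.93  1.69] 64.24064616719372 [-0.03616726 -0.22957289 -1.4884565 ]
turn [ 0.1 -0.3 -0.1] then shift(in final frame) [80.4 -1.9  0.7]
```

View pics/w3.png

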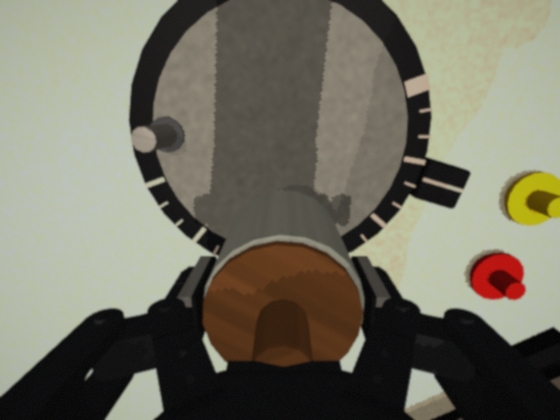

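Request:
jog_arm --series '[[[0, -0.3, 0], [25, -1.5, 0.5], 1], [[0, 0, 0], [25, 0, 0], 1], [[0, 0, 0], [20, 0, 0], 1], [[0, 0, 0], [0, 0, 0], 1], [[0, 0, 0], [0, 0, 0], 1], [[0, 0, 0], [3, 0, 0], 1], [[0, 0, 0], [3, 0, 0], 1], [[0, 0, 0], [0, 0, 0], 1]]'

```text
clock: 19.92
eef_pos: [553.3, -289.4, 103.9]
tool_rot: [0.472, 1.569, -0.427]
force: [0.2, 0.1, -1.5]
width: 64.5
```

Request:
jog_arm --series '[[[0, 0, 0], [1, 0, 0], 1], [[0, 0, 0], [1, 0, 0], 1], [[0, 0, 0], [1, 0, 0], 1], [[0, 0, 0], [0, 0, 0], 1]]'

```text
clock: 20.42
eef_pos: [553.3, -289.5, 100.9]
tool_rot: [0.407, 1.569, -0.492]
force: [-0.3, 0.7, -2.6]
width: 64.3
```

Request:
jog_arm --series '[[[0, 0, 0], [1, 0, 0], 1], [[0, 0, 0], [1, 0, 0], 1], [[0, 0, 0], [0, 0, 0], 1], [[0, 0, 0], [0, 0, 0], 1]]'

```text
clock: 20.92
eef_pos: [553.3, -289.6, 99.0]
tool_rot: [0.364, 1.568, -0.535]
force: [0.0, 0.1, -1.3]
width: 64.3
```

Request:
jog_arm --series '[[[0, 0, 0], [0.7, 0, 0], 1], [[0, 0, 0], [0, 0, 0], 1], [[0, 0, 0], [0, 0, 0], -1], [[0, 0, 0], [0, 0, 0], -1], [[0, 0, 0], [0, 0, 0], -1], [[0, 0, 0], [0, 0, 0], -1], [[0, 0, 0], [-40, 0, 0], -1], [[0, 0, 0], [-40, 0, 0], -1]]'

```text
clock: 21.92
eef_pos: [552.8, -289.4, 178.9]
tool_rot: [0.079, 1.57, -0.82]
force: [0.7, -0.5, 0.6]
width: 85.5
```

Request:
jog_arm --series '[[[0, 0, 0], [-25, 0, 0], -1], [[0, 0, 0], [0, 0, 0], -1], [[0, 0, 0], [0, 0, 0], -1]]'

```text
clock: 22.3
eef_pos: [552.7, -288.8, 202.4]
tool_rot: [0.886, 1.57, -0.013]
force: [0.7, -0.3, -0.3]
width: 85.2
```

```bash
python3 - <<'E'
from meas import *
s=read_state(); print(s['clock'],s['eef_pos'].round(1),s['qpos'].round(2),s['width'],s['force']); go([600,184,180],38.5);go([471,194,180],38.5)
lidpos(grab('wrist'),553,-289,98)
d=grab('top','t2.png'); lidpos(d,553,-289,98)
for t in tops(d,7,140): 
  if t[4]<35 and t[1]>100: print(*t)
E
```

```text
22.3 [ 552.7 -288.8  202.4] [ 0.    0.77  0.77  1.66 -0.63  0.97  1.67] 85.20499540281497 [ 0.69178537 -0.27260124 -0.26802573]
turn [-0.  0. -0.] then shift(in final frame) [  22.4  331.3 -340.6]
turn [-0.  0. -0.] then shift(in final frame) [  22.4  236.6 -428.8]
knob 721 [ 553.4 -289.9  136.7] disc 4720 (array([ 554.2, -290.9,   23.8]), np.float64(111.0), np.float64(0.69), array([ 553.7, -290.7]))
knob 90 [ 552.6 -289.7  136.4] disc 674 (array([ 552.8, -290.9,   23.9]), np.float64(110.6), np.float64(1.37), array([ 552.8, -289.3]))
412 119 428 [ 778. -217.] 26.8 13.2
379 135 425 [ 742. -141.] 27.0 13.1
193 191 446 [625. 275.] 26.5 13.1
232 199 265 [600. 184.] 22.9 55.8
292 206 434 [588.  58.] 26.0 13.1
259 231 321 [531. 128.] 32.1 61.0
227 262 282 [471. 194.] 27.9 62.0
162 280 313 [431. 342.] 21.4 13.6
250 317 485 [350. 154.] 26.6 13.2
```

View pics/t2.png

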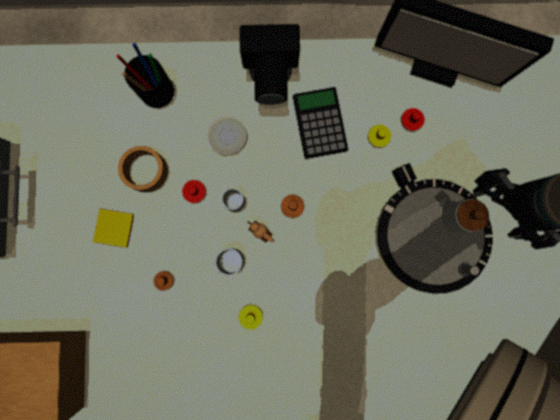

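Request:
jog_arm --series '[[[9.6, 0, 0], [0, 0, 0], -0.6], [[9.6, 0, 0], [0, 0, 0], -0.6], [[9.6, 0, 0], [0, 0, 0], -0.6], [[9.7, 0, 0], [0, 0, 0], -0.6], [[0, 0, 0], [5.8, -9.1, -53.6], -0.6], [[0, 0, 0], [5.8, -9.1, -53.6], -0.6], [[0, 0, 0], [5.8, -9.1, -53.6], -0.6], [[0, 0, 0], [5.8, -9.1, -53.6], -0.6]]'

```text
clock: 23.4
eef_pos: [516.0, -73.3, 178.7]
tool_rot: [0.372, 1.57, -1.199]
force: [0.8, 0.7, 1.0]
width: 68.1
```

Request:
jog_arm --series '[[[0, 0, 0], [5.8, -9.1, -53.6], -0.6], [[0, 0, 0], [5.8, -9.1, -53.6], -0.6], [[0, 0, 0], [5.8, -9.1, -53.6], -0.6], [[0, 0, 0], [5.8, -9.1, -53.6], -0.6], [[0, 0, 0], [5.8, -9.1, -53.6], -0.6], [[0, 0, 0], [0, 0, 0], -0.6], [[0, 0, 0], [0, 0, 0], -0.6], [[0, 0, 0], [0, 0, 0], -0.6]]'

```text
clock: 24.4
eef_pos: [471.8, 191.3, 150.4]
tool_rot: [0.862, 1.568, -0.712]
force: [0.1, -0.3, -0.3]
width: 67.8
```

```bash
python3 - <<'E'
from meas import *
s=read_state(); print(s['clock'],s['eef_pos'].round(1),s['qpos'].round(2),s['width']); go([471,193.5,50],0)
P=cloud(grab('wrist'))
q=P[(np.hypot(P[...,0]-471,P[...,1]-194)<45)&(P[...,2]>62)&(P[...,2]<76)]
print(len(q),np.round(ecirc(q[:,:2]),1) if len(q) else '')
E
```

```text
24.4 [471.8 191.3 150.4] [-1.03  0.82  0.99  2.02 -0.95  0.84  0.51] 67.84919145205333
turn [-0.2  0.1 -0.1] then shift(in final frame) [100.4  -0.8  -2.2]
1549 [471.7 194.8  26.1]
```

Request:
jog_arm --series '[[[0, 0, 0], [33, -0.5, -2.2], -0.6], [[0, 0, 0], [33, 0, 0], -0.6], [[0, 0, 0], [33, 0, 0], -0.6], [[0, 0, 0], [0, 0, 0], 1], [[0, 0, 0], [0, 0, 0], 1], [[0, 0, 0], [0, 0, 0], 1], [[0, 0, 0], [0, 0, 0], 1], [[0, 0, 0], [0, 0, 0], 1]]'

```text
clock: 25.45
eef_pos: [471.3, 195.2, 51.7]
tool_rot: [1.173, 1.568, -0.398]
force: [-0.2, -0.4, -1.3]
width: 54.8
```

```bash
python3 -c "
from h import *
s=read_state(); print(s['eef_pos'].round(1),s['qpos'].round(2))"
```

```text
[471.3 195.2  51.7] [-0.88  0.9   0.69  2.07 -1.08  0.59  0.6 ]
```

Request:
jog_arm --series '[[[0, 0, 0], [0, 0, 0], -0.6], [[0, 0, 0], [0, 0, 0], -0.6], [[0, 0, 0], [0, 0, 0], -0.6], [[-10, 0, 0], [0, 0, 0], -0.6], [[-10, 0, 0], [0, 0, 0], -0.6], [[-10, 0, 0], [0, 0, 0], -0.6], [[-10, 0, 0], [0, 0, 0], -0.6], [[-10, 0, 0], [0, 0, 0], -0.6]]'

```text
clock: 26.45
eef_pos: [471.2, 194.9, 51.4]
tool_rot: [0.199, 1.568, -0.494]
force: [-0.3, -0.3, -0.2]
width: 68.7
```

```bash
python3 -c "
from h import *
s=read_state(); print(s['eef_pos'].round(1),s['qpos'].round(2))"
```

```text
[471.2 194.9  51.4] [-0.75  0.83  0.47  2.06 -0.86  0.45  1.27]
```

Request:
jog_arm --series '[[[-10, 0, 0], [0, 0, 0], -0.6], [[-10, 0, 0], [0, 0, 0], -0.6], [[-10, 0, 0], [0, 0, 0], -0.6], [[-10, 0, 0], [0, 0, 0], -0.6], [[0, 0, 0], [0, 0, 0], 1], [[0, 0, 0], [0, 0, 0], 1], [[0, 0, 0], [0, 0, 0], 1], [[0, 0, 0], [0, 0, 0], 1]]'

```text
clock: 27.45
eef_pos: [471.4, 194.8, 51.9]
tool_rot: [-0.385, 1.568, -0.389]
force: [-1.0, 0.0, 6.0]
width: 55.6
```

Request:
jog_arm --series '[[[0, 0, 0], [0, 0, 0], 1], [[0, 0, 0], [0, 0, 0], -0.6], [[0, 0, 0], [0, 0, 0], -0.6], [[0, 0, 0], [0, 0, 0], -0.6], [[0, 0, 0], [-45, 0, 0], -0.6], [[0, 0, 0], [-45, 0, 0], -0.6], [[0, 0, 0], [0, 0, 0], -0.4], [[0, 0, 0], [0, 0, 0], -0.4]]'

```text
clock: 28.45
eef_pos: [470.5, 195.3, 141.0]
tool_rot: [-0.636, 1.569, -0.636]
force: [0.9, -0.3, -0.7]
width: 59.8
```

```bash
python3 - <<'E'
from meas import *
s=read_state(); print(s['clock'],s['eef_pos'].round(1),s['qpos'].round(2),s['width']); go([588,58,120],90)
lidpos(grab('top'),588,58,0)
E
```

```text
28.45 [470.5 195.3 141. ] [-0.76  0.65  0.47  2.02 -0.52  0.58  1.64] 59.79667071835446
turn [-0.   0.1  0.1] then shift(in final frame) [  21.  -137.3  117.5]
knob 65 [587.6  57.9  38.8] disc 357 (array([587.8,  57.8,  19.9]), np.float64(12.7), np.float64(1.44), array([587.6,  57.9]))
```

Request:
jog_arm --series '[[[0, 0, 0], [0, -34.3, 29.4], -0.3], [[0, 0, 0], [0, -34.3, 29.4], -0.3], [[0, 0, 0], [0, -34.3, 29.4], -0.3], [[0, 0, 0], [0, -34.3, 29.2], -0.3], [[10, 0, 0], [0, 0, 0], -0.3], [[10, 0, 0], [0, 0, 0], -0.3], [[10, 0, 0], [0, 0, 0], -0.3], [[10, 0, 0], [0, 0, 0], -0.3]]'

```text
clock: 29.5
eef_pos: [587.3, 57.7, 139.9]
tool_rot: [-1.544, 1.569, -2.249]
force: [0.9, -0.3, -0.4]
width: 55.8
```

Request:
jog_arm --series '[[[10, 0, 0], [0, 0, 0], -0.3], [[10, 0, 0], [0, 0, 0], -0.3], [[10, 0, 0], [0, 0, 0], -0.3], [[10, 0, 0], [0, 0, 0], -0.3], [[10, 0, 0], [0, 0, 0], -0.3], [[0, 0, 0], [0, 0, 0], -0.3], [[0, 0, 0], [0, 0, 0], -0.3], [[0, 0, 0], [0, 0, 0], -0.3]]'

```text
clock: 30.5
eef_pos: [588.2, 57.7, 141.5]
tool_rot: [1.041, 1.569, -0.528]
force: [0.1, 0.1, 1.3]
width: 55.4
```

```bash
python3 - <<'E'
from meas import *
s=read_state(); print(s['clock'],s['eef_pos'].round(1),s['qpos'].round(2),s['width']); go([587.7,57.9,44],0)
E
```

```text
30.5 [588.2  57.7 141.5] [-0.65  0.87  0.88  1.81 -0.85  0.89  0.64] 55.436099312577774
turn [ 0.1  0.1 -0.1] then shift(in final frame) [97.5 -0.5 -0.2]
```

Request:
jog_arm --series '[[[0, 0, 0], [32, -0.5, -0.2], -0.3], [[0, 0, 0], [32, 0, 0], -0.3], [[0, 0, 0], [32, 0, 0], -0.3], [[0, 0, 0], [0, 0, 0], 1], [[0, 0, 0], [0, 0, 0], 1], [[0, 0, 0], [0, 0, 0], 1], [[0, 0, 0], [0, 0, 0], 1], [[0, 0, 0], [0, 0, 0], 1]]'

```text
clock: 31.5
eef_pos: [588.9, 57.9, 47.0]
tool_rot: [1.366, 1.567, -0.205]
force: [-0.1, 0.5, 7.0]
width: 17.3
```

Request:
jog_arm --series '[[[0, 0, 0], [0, 0, 0], 0], [[0, 0, 0], [0, 0, 0], 0], [[0, 0, 0], [0, 0, 0], 0], [[-10, 0, 0], [0, 0, 0], 0], [[-10, 0, 0], [0, 0, 0], 0], [[-10, 0, 0], [0, 0, 0], 0], [[-10, 0, 0], [0, 0, 0], 0], [[-10, 0, 0], [0, 0, 0], 0]]'

```text
clock: 32.5
eef_pos: [587.9, 57.9, 45.6]
tool_rot: [0.034, 1.569, -0.659]
force: [-0.0, -0.9, 0.5]
width: 42.7
```

Request:
jog_arm --series '[[[-10, 0, 0], [0, 0, 0], 0], [[-10, 0, 0], [0, 0, 0], 0], [[-10, 0, 0], [0, 0, 0], 0], [[-10, 0, 0], [0, 0, 0], 0], [[0, 0, 0], [0, 0, 0], 1], [[0, 0, 0], [0, 0, 0], 1], [[0, 0, 0], [0, 0, 0], 1], [[0, 0, 0], [0, 0, 0], 1]]'

```text
clock: 33.5
eef_pos: [588.1, 57.7, 45.9]
tool_rot: [-0.598, 1.568, -0.599]
force: [-0.5, -0.2, 3.6]
width: 17.8
```

Request:
jog_arm --series '[[[0, 0, 0], [0, 0, 0], 1], [[0, 0, 0], [-40, 0, 0], 1], [[0, 0, 0], [-50, 0, 0], 1], [[0, 0, 0], [-20, 0, 0], 1], [[0, 0, 0], [0, 0, 0], 1], [[0, 0, 0], [0, 0, 0], 1]]'

```text
clock: 34.25
eef_pos: [586.9, 58.5, 154.4]
tool_rot: [-1.865, 1.57, -1.865]
force: [-0.8, 0.2, -0.7]
width: 17.9
```

```bash
python3 - <<'E'
from meas import *
s=read_state(); print(s['clock'],s['eef_pos'].round(1),s['qpos'].round(2),s['width']); go([471.3,194.8,150],90)
E
```

```text
34.25 [586.9  58.5 154.4] [-0.45  0.72  0.49  1.79 -0.48  0.74  1.87] 17.946645546674745
turn [ 0.  -0.   0.1] then shift(in final frame) [   4.4  136.3 -115.6]
```

Request:
jog_arm --series '[[[0, 0, 0], [0, 34.1, -29], 1], [[0, 0, 0], [0, 34.1, -29], 1], [[0, 0, 0], [0, 34.1, -29], 1], [[0, 0, 0], [0, 34.1, -29], 1], [[0, 0, 0], [0, 0, 0], 1], [[0, 0, 0], [0, 0, 0], 1], [[0, 0, 0], [0, 0, 0], 1], [[0, 0, 0], [20, 0, 0], 1]]'

```text
clock: 35.25
eef_pos: [473.8, 193.6, 135.9]
tool_rot: [-0.098, 1.565, -0.1]
force: [0.6, -1.0, 0.5]
width: 17.6
```

Request:
jog_arm --series '[[[0, 0, 0], [0, 0, 0], 1], [[0, 0, 0], [0, 0, 0], 1], [[0, 0, 0], [0, 0, 0], 1], [[0, 0, 0], [0, 0, 0], 1]]'

```text
clock: 35.75
eef_pos: [472.2, 194.6, 135.8]
tool_rot: [-0.263, 1.568, -0.263]
force: [-0.3, 0.2, 0.8]
width: 17.7
```

```bash
python3 - <<'E'
from meas import *
s=read_state(); print(s['clock'],s['eef_pos'].round(1),s['qpos'].round(2),s['width']); go([470.8,194.8,110],90)
E
```

```text
35.75 [472.2 194.6 135.8] [-0.76  0.67  0.48  2.02 -0.55  0.58  1.67] 17.69864199222596
turn [-0.   0.2  0. ] then shift(in final frame) [25.8  0.2 -1.4]
```

Request:
jog_arm --series '[[[0, 0, 0], [6, 0.2, -1.2], 1], [[0, 0, 0], [4, 0, 0], 1], [[0, 0, 0], [3, 0, 0], 1], [[0, 0, 0], [3, 0, 0], 1], [[0, 0, 0], [3, 0, 0], 1], [[0, 0, 0], [3, 0, 0], 1], [[0, 0, 0], [3, 0, 0], 1], [[0, 0, 0], [0, 0, 0], 1]]'

```text
clock: 36.75
eef_pos: [470.6, 194.6, 110.1]
tool_rot: [-0.707, 1.569, -0.707]
force: [0.9, 0.2, -0.8]
width: 17.7
```

Request:
jog_arm --series '[[[0, 0, 0], [2, 0, 0], 1], [[0, 0, 0], [0, 0, 0], 1], [[0, 0, 0], [0, 0, 0], 1]]'

```text
clock: 37.12
eef_pos: [470.8, 194.7, 108.4]
tool_rot: [-0.472, 1.568, -0.472]
force: [-0.3, -0.2, -0.1]
width: 17.3
```

Request:
jog_arm --series '[[[0, 0, 0], [0, 0, 0], -0.3], [[0, 0, 0], [0, 0, 0], -0.3], [[0, 0, 0], [0, 0, 0], -0.3], [[0, 0, 0], [-30, 0, 0], -0.6], [[0, 0, 0], [-30, 0, 0], -0.6], [[0, 0, 0], [0, 0, 0], -0.6], [[0, 0, 0], [0, 0, 0], -0.6], [[0, 0, 0], [0, 0, 0], -0.6]]'

```text
clock: 38.12
eef_pos: [469.9, 194.6, 167.4]
tool_rot: [-1.438, 1.569, -1.438]
force: [-0.4, -0.6, 0.6]
width: 68.5
```

```bash
python3 - <<'E'
from meas import *
s=read_state(); print(s['clock'],s['eef_pos'].round(1),s['qpos'].round(2),s['width']); go([471.3,194.8,61],90)
for n in('top','wrist'): lidpos(grab(n),471,195,62)
E
```

```text
38.125 [469.9 194.6 167.4] [-0.8   0.62  0.53  2.01 -0.5   0.65  1.63] 68.50011566474568
turn [-0.   0.   0.1] then shift(in final frame) [106.4   0.2   1.4]
knob 0  disc 31 (array([490.7, 182.1,   6.5]), np.float64(74.3), np.float64(1.62), array([490.3, 182.6]))
knob 715 [470.4 195.2 100.8] disc 3041 (array([471.7, 195.2,  20.5]), np.float64(75.0), np.float64(0.73), array([470.8, 195.6]))
```

Request:
jog_arm --series '[[[0, 0, 0], [27, 0.2, 1], -0.6], [[0, 0, 0], [27, 0, 0], -0.6], [[0, 0, 0], [27, 0, 0], -0.6], [[0, 0, 0], [26, 0, 0], -0.6], [[0, 0, 0], [0, 0, 0], 1], [[0, 0, 0], [0, 0, 0], 1], [[0, 0, 0], [0, 0, 0], 1], [[0, 0, 0], [0, 0, 0], 1]]'

```text
clock: 39.22
eef_pos: [472.2, 195.1, 62.0]
tool_rot: [-0.202, 1.568, -0.202]
force: [0.3, 0.1, -1.2]
width: 55.3
```

Request:
jog_arm --series '[[[0, 0, 0], [0, 0, 0], 1], [[0, 0, 0], [-20, 0, 0], 1], [[0, 0, 0], [-30, 0, 0], 1], [[0, 0, 0], [-35, 0, 0], 1], [[0, 0, 0], [-35, 0, 0], 1], [[0, 0, 0], [0, 0, 0], 1], [[0, 0, 0], [0, 0, 0], 1]]'

```text
clock: 40.1
eef_pos: [470.9, 195.1, 180.8]
tool_rot: [-0.886, 1.569, -0.886]
force: [0.5, -0.1, -2.3]
width: 55.1
```

Request:
jog_arm --series '[[[10.3, 0, 0], [0, 0, 0], 1], [[10.3, 0, 0], [0, 0, 0], 1], [[10.3, 0, 0], [0, 0, 0], 1], [[10.3, 0, 0], [0, 0, 0], 1], [[10.3, 0, 0], [0, 0, 0], 1], [[0, 0, 0], [0, 0, 0], 1], [[0, 0, 0], [0, 0, 0], 1]]'

```text
clock: 40.98
eef_pos: [471.1, 194.8, 180.6]
tool_rot: [-0.348, 1.569, -1.244]
force: [-0.1, 0.5, -1.1]
width: 54.9
```

```bash
python3 - <<'E'
from meas import *
s=read_state(); print(s['clock'],s['eef_pos'].round(1),s['qpos'].round(2),s['width']); go([481.3,-189.4,180],38.5)
E
```

```text
40.975 [471.1 194.8 180.6] [-0.97  0.68  0.82  2.   -0.71  0.77  0.95] 54.94162581797953
turn [0.2 0.1 0. ] then shift(in final frame) [   0.6 -231.2  307. ]
```

Request:
jog_arm --series '[[[0, 0, 0], [0, -14.4, 19.2], 1], [[0, 0, 0], [0, -28.9, 38.4], 1], [[0, 0, 0], [0, -28.9, 38.4], 1], [[0, 0, 0], [0, -28.9, 38.4], 1], [[0, 0, 0], [0, -28.9, 38.4], 1], [[0, 0, 0], [0, -28.9, 38.4], 1], [[0, 0, 0], [0, -28.9, 38.4], 1], [[0, 0, 0], [0, -28.9, 38.4], 1]]'

```text
clock: 41.98
eef_pos: [481.1, -166.9, 181.7]
tool_rot: [0.646, 1.568, -0.251]
force: [-0.3, 0.0, -2.5]
width: 55.0
```

Request:
jog_arm --series '[[[0, 0, 0], [0, -14.4, 19.2], 1], [[0, 0, 0], [0, 0, 0], 1], [[0, 0, 0], [0, 0, 0], 1], [[0, 0, 0], [25, 0, 0], 1], [[0, 0, 0], [25, 0, 0], 1], [[0, 0, 0], [0, 0, 0], 1], [[0, 0, 0], [0, 0, 0], 1], [[0, 0, 0], [0, 0, 0], 1]]'

```text
clock: 42.98
eef_pos: [482.6, -189.3, 132.7]
tool_rot: [0.478, 1.567, -0.42]
force: [-0.1, -0.6, -1.8]
width: 55.0
```

```bash
python3 - <<'E'
from meas import *
s=read_state(); print(s['clock'],s['eef_pos'].round(1),s['qpos'].round(2),s['width'],s['force']); go([481.3,-189.4,98],38.5)
E
```

```text
42.975 [ 482.6 -189.3  132.7] [-0.1   0.72  0.65  2.01 -0.73  0.65  1.71] 54.95895022369609 [-0.0998306  -0.5828353  -1.77219378]
turn [ 0.   0.2 -0.1] then shift(in final frame) [34.7 -1.1 -0.8]
```

Grip height was TCP 62, so contact is expected near TCP z ≈ 98.

Request:
jog_arm --series '[[[0, 0, 0], [16, -0.5, -0.5], 1], [[0, 0, 0], [10, 0, 0], 1], [[0, 0, 0], [0, 0, 0], 1], [[0, 0, 0], [3, 0, 0], 1], [[0, 0, 0], [2, 0, 0], 1], [[0, 0, 0], [1.5, 0, 0], 1], [[0, 0, 0], [1.5, 0, 0], 1], [[0, 0, 0], [0, 0, 0], 1]]'

```text
clock: 43.98
eef_pos: [481.3, -189.3, 97.8]
tool_rot: [0.397, 1.569, -0.502]
force: [-0.4, -0.5, -2.3]
width: 54.9
```

Request:
jog_arm --series '[[[0, 0, 0], [0, 0, 0], 1], [[0, 0, 0], [0.5, 0, 0], 1], [[0, 0, 0], [0, 0, 0], 1]]'

```text
clock: 44.35
eef_pos: [481.3, -189.3, 97.3]
tool_rot: [0.404, 1.569, -0.495]
force: [-0.0, -0.9, -1.6]
width: 55.1
```

Request:
jog_arm --series '[[[0, 0, 0], [0.5, 0, 0], 1], [[0, 0, 0], [0, 0, 0], 1], [[0, 0, 0], [0, 0, 0], -0.7], [[0, 0, 0], [0, 0, 0], -0.7], [[0, 0, 0], [0, 0, 0], -0.7], [[0, 0, 0], [-30, 0, 0], -0.7], [[0, 0, 0], [-40, 0, 0], -0.7], [[0, 0, 0], [-30, 0, 0], -0.7]]'

```text
clock: 45.35
eef_pos: [481.2, -189.5, 198.3]
tool_rot: [0.38, 1.568, -0.52]
force: [0.1, 0.2, 0.2]
width: 72.5
```

Request:
jog_arm --series '[[[0, 0, 0], [0, 0, 0], -0.7], [[0, 0, 0], [0, 0, 0], -0.7], [[0, 0, 0], [0, 0, 0], -0.7]]'

```text
clock: 45.72
eef_pos: [480.5, -188.8, 195.8]
tool_rot: [-0.449, 1.57, -1.348]
force: [0.2, -0.5, -0.4]
width: 72.7
```

```bash
python3 - <<'E'
from meas import *
s=read_state(); print(s['clock'],s['eef_pos'].round(1),s['qpos'].round(2),s['width'],s['force']); go([599.8,184.5,150],0)
lidpos(grab('wrist'),481,-189,98)
d=grab('top','t3.png'); lidpos(d,481,-189,98); lidpos(d,553,-289,98)
for t in tops(d,7,140): 
  if t[4]<35 and t[1]>100: print(*t)
P=cloud(d)
q=P[(np.hypot(P[...,0]-600,P[...,1]-184)<45)&(P[...,2]>62)&(P[...,2]<76)]; print(np.round(ecirc(q[:,:2]),1))
E
```

```text
45.725 [ 480.5 -188.8  195.8] [-0.17  0.64  0.76  1.97 -0.62  0.78  1.63] 72.69246866474995 [ 0.21069254 -0.47428784 -0.3966217 ]
turn [38.5  0.   0. ] then shift(in final frame) [  45.8  119.3 -373.3]
knob 771 [ 481.9 -189.4  136.7] disc 3202 (array([ 482.8, -190.5,   20.5]), np.float64(111.0), np.float64(0.72), array([ 482.3, -189.6]))
knob 90 [ 481.6 -189.6  136.2] disc 392 (array([ 479.8, -189.7,   19.5]), np.float64(110.8), np.float64(1.33), array([ 480.7, -189.8]))
knob 88 [ 539.  -286.8  136.6] disc 510 (array([ 541.9, -287.6,   22.6]), np.float64(110.6), np.float64(1.34), array([ 540. , -287.3]))
412 119 432 [ 778. -217.] 27.3 13.0
379 135 423 [ 741. -141.] 26.6 13.1
193 191 445 [625. 275.] 26.6 13.1
232 199 265 [600. 184.] 23.0 55.2
259 231 321 [531. 128.] 32.1 61.0
162 280 311 [431. 341.] 21.5 13.6
250 316 486 [351. 154.] 26.4 13.2
[599.7 184.3  21.3]
```

```bash
python3 - <<'E'
from meas import *
d=grab('top'); P=cloud(d)
q=P[(np.hypot(P[...,0]-443,P[...,1]+299)<50)&(P[...,2]>74)&(P[...,2]<88)]; print('post',q[:,:2].mean(0).round(1), len(q))
lidpos(d,540,-287,98)
big=cv2.resize(d['img'][155:310,360:510],None,fx=4,fy=4,interpolation=cv2.INTER_CUBIC)
cv2.imwrite('pics/plat2.png',cv2.cvtColor(big,cv2.COLOR_RGB2BGR))
E
```

```text
post [nan nan] 0
knob 89 [ 538.9 -286.8  136.5] disc 517 (array([ 542.1, -287.3,   22.5]), np.float64(110.6), np.float64(1.38), array([ 540.6, -286.9]))<stdin>:3: RuntimeWarning: Mean of empty slice.
  ret = um.true_divide(
```

View pics/plat2.png

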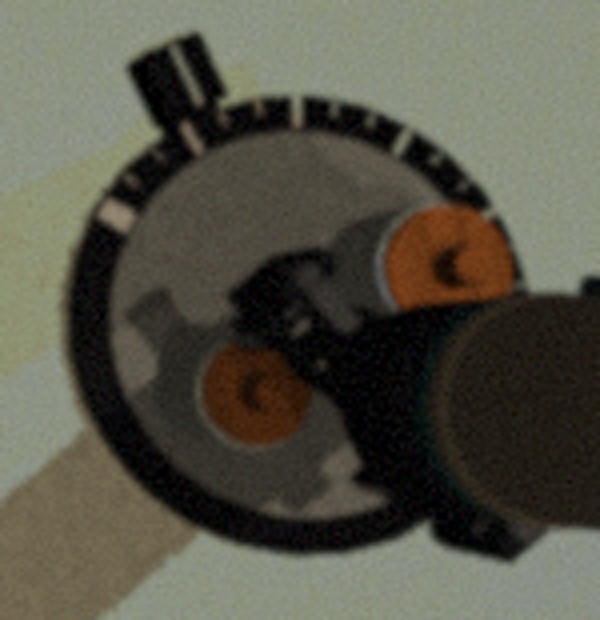

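Request:
jog_arm --series '[[[-10.3, 0, 0], [0, 0, 0], -0.5], [[-10.3, 0, 0], [0, 0, 0], -0.5], [[-10.3, 0, 0], [0, 0, 0], -0.5], [[-10.3, 0, 0], [0, 0, 0], -0.5], [[-10.3, 0, 0], [0, 0, 0], -0.5], [[0, 0, 0], [6.6, 53.3, 17], -0.5], [[0, 0, 0], [6.6, 53.3, 17], -0.5], [[0, 0, 0], [6.6, 53.3, 17], -0.5]]'

```text
clock: 46.88
eef_pos: [532.5, -28.1, 176.5]
tool_rot: [-0.569, 1.569, -0.571]
force: [-0.2, -0.6, -0.0]
width: 64.2
```

Request:
jog_arm --series '[[[0, 0, 0], [6.6, 53.3, 17], -0.5], [[0, 0, 0], [6.6, 53.3, 17], -0.5], [[0, 0, 0], [6.6, 53.3, 17], -0.5], [[0, 0, 0], [6.6, 53.3, 17], -0.5], [[0, 0, 0], [0, 0, 0], -0.5], [[0, 0, 0], [0, 0, 0], -0.5], [[0, 0, 0], [0, 0, 0], -0.5], [[0, 0, 0], [0, 0, 0], -0.5]]'

```text
clock: 47.88
eef_pos: [600.4, 182.2, 150.8]
tool_rot: [-0.554, 1.568, -0.556]
force: [0.3, 1.2, -0.2]
width: 64.2
```

```bash
python3 - <<'E'
from meas import *
s=read_state(); print(s['clock'],s['eef_pos'].round(1),s['qpos'].round(2),s['width']); go([599.9,184.8,50],90)
P=cloud(grab('wrist'))
q=P[(np.hypot(P[...,0]-600,P[...,1]-185)<40)&(P[...,2]>62)&(P[...,2]<76)]
print(len(q),np.round(ecirc(q[:,:2]),1) if len(q) else '')
E
```

```text
47.875 [600.4 182.2 150.8] [-0.64  0.78  0.52  1.69 -0.5   0.81  1.67] 64.23492809293182
turn [-0.2  0.1  0.1] then shift(in final frame) [100.8   2.6  -0.5]
1240 [600.4 184.8  21.1]
```

Request:
jog_arm --series '[[[0, 0, 0], [33, 0.5, 0], -0.5], [[0, 0, 0], [33, 0, 0], -0.5], [[0, 0, 0], [33, 0, 0], -0.5], [[0, 0, 0], [0, 0, 0], 1], [[0, 0, 0], [0, 0, 0], 1], [[0, 0, 0], [0, 0, 0], 1], [[0, 0, 0], [0, 0, 0], 1], [[0, 0, 0], [0, 0, 0], 1]]'

```text
clock: 48.92
eef_pos: [600.8, 184.4, 52.0]
tool_rot: [-0.268, 1.568, -0.268]
force: [-0.3, -1.1, -1.4]
width: 44.2
```

Request:
jog_arm --series '[[[0, 0, 0], [0, 0, 0], -0.5], [[0, 0, 0], [0, 0, 0], -0.5], [[0, 0, 0], [0, 0, 0], -0.5], [[10, 0, 0], [0, 0, 0], -0.5], [[10, 0, 0], [0, 0, 0], -0.5], [[10, 0, 0], [0, 0, 0], -0.5], [[10, 0, 0], [0, 0, 0], -0.5], [[10, 0, 0], [0, 0, 0], -0.5]]'

```text
clock: 49.92
eef_pos: [600.5, 184.3, 51.4]
tool_rot: [0.413, 1.569, -0.466]
force: [0.4, -0.2, 0.3]
width: 63.9
```

Request:
jog_arm --series '[[[10, 0, 0], [0, 0, 0], -0.5], [[10, 0, 0], [0, 0, 0], -0.5], [[10, 0, 0], [0, 0, 0], -0.5], [[10, 0, 0], [0, 0, 0], -0.5], [[0, 0, 0], [0, 0, 0], 1], [[0, 0, 0], [0, 0, 0], 1], [[0, 0, 0], [0, 0, 0], 1], [[0, 0, 0], [0, 0, 0], 1]]'

```text
clock: 50.92
eef_pos: [600.7, 184.2, 51.6]
tool_rot: [1.253, 1.568, -0.318]
force: [0.8, 0.5, 0.5]
width: 45.2
```

Request:
jog_arm --series '[[[0, 0, 0], [0, 0, 0], 1], [[0, 0, 0], [0, 0, 0], -0.5], [[0, 0, 0], [0, 0, 0], -0.5], [[0, 0, 0], [0, 0, 0], -0.5], [[0, 0, 0], [-50, 0, 0], -0.5], [[0, 0, 0], [-50, 0, 0], -0.5], [[0, 0, 0], [0, 0, 0], -0.3], [[0, 0, 0], [0, 0, 0], -0.3]]'

```text
clock: 51.92
eef_pos: [599.8, 184.7, 151.0]
tool_rot: [1.165, 1.57, -0.406]
force: [-0.0, -0.1, 0.3]
width: 55.3
```

```bash
python3 - <<'E'
from meas import *
s=read_state(); print(s['clock'],s['eef_pos'].round(1),s['qpos'].round(2),s['width']); go([431.5,341.5,120],0)
lidpos(grab('top'),431,341,0)
E
```

```text
51.925 [599.8 184.7 151. ] [-0.84  0.92  0.92  1.69 -0.86  0.99  0.4 ] 55.34403108739042
turn [-0.   0.  -0.1] then shift(in final frame) [  31.  -168.3 -156.8]
knob 9 [428.4 334.   37.3] disc 114 (array([428.5, 337.1,  13.7]), np.float64(12.7), np.float64(1.41), array([428.6, 337.2]))
```

Request:
jog_arm --series '[[[0, 0, 0], [2, -33.7, -31.3], -0.3], [[0, 0, 0], [2, -33.7, -31.3], -0.3], [[0, 0, 0], [2, -33.7, -31.3], -0.3], [[0, 0, 0], [2, -33.7, -31.3], -0.3], [[0, 0, 0], [2, -33.7, -31.3], -0.3], [[0, 0, 0], [0, 0, 0], -0.3], [[0, 0, 0], [0, 0, 0], -0.3], [[0, 0, 0], [0, 0, 0], -0.3]]'

```text
clock: 52.98
eef_pos: [432.9, 339.5, 140.7]
tool_rot: [0.859, 1.567, -0.715]
force: [-0.4, 0.4, 0.2]
width: 55.4
```

```bash
python3 - <<'E'
from meas import *
s=read_state(); print(s['clock'],s['eef_pos'].round(1),s['qpos'].round(2),s['width']); go([431.5,341.5,44],0)
lidpos(grab('wrist'),431,341,0)
E
```

```text
52.975 [432.9 339.5 140.7] [-1.27  0.86  0.95  1.92 -0.93  0.87  0.17] 55.44023693318802
turn [-0.1  0.1 -0.1] then shift(in final frame) [96.7 -1.4 -2. ]
knob 536 [432.3 342.7  38.7] disc 1352 (array([432.3, 341.4,  17.1]), np.float64(13.0), np.float64(0.79), array([432.3, 341.8]))
```

Request:
jog_arm --series '[[[0, 0, 0], [32, 0.5, -0.5], -0.3], [[0, 0, 0], [32, 0, 0], -0.3], [[0, 0, 0], [31, 0, 0], -0.3], [[0, 0, 0], [0, 0, 0], 1], [[0, 0, 0], [0, 0, 0], 1], [[0, 0, 0], [0, 0, 0], 1], [[0, 0, 0], [0, 0, 0], 1], [[0, 0, 0], [0, 0, 0], 1]]'

```text
clock: 54.02
eef_pos: [433.5, 341.4, 47.1]
tool_rot: [1.523, 1.567, -0.048]
force: [0.1, -1.7, 6.2]
width: 17.4
```

Request:
jog_arm --series '[[[0, 0, 0], [0, 0, 0], 0], [[0, 0, 0], [0, 0, 0], 0], [[0, 0, 0], [0, 0, 0], 0], [[-10, 0, 0], [0, 0, 0], 0], [[-10, 0, 0], [0, 0, 0], 0], [[-10, 0, 0], [0, 0, 0], 0], [[-10, 0, 0], [0, 0, 0], 0], [[-10, 0, 0], [0, 0, 0], 0]]'

```text
clock: 55.02
eef_pos: [432.5, 341.2, 45.8]
tool_rot: [0.087, 1.569, -0.606]
force: [-0.2, -0.4, -0.2]
width: 43.0
```

Request:
jog_arm --series '[[[-10, 0, 0], [0, 0, 0], 0], [[-10, 0, 0], [0, 0, 0], 0], [[-10, 0, 0], [0, 0, 0], 0], [[-10, 0, 0], [0, 0, 0], 0], [[0, 0, 0], [0, 0, 0], 1], [[0, 0, 0], [0, 0, 0], 1], [[0, 0, 0], [0, 0, 0], 1], [[0, 0, 0], [0, 0, 0], 1]]'

```text
clock: 56.02
eef_pos: [432.7, 341.1, 46.1]
tool_rot: [-0.503, 1.568, -0.504]
force: [-0.7, -1.1, 5.8]
width: 17.9
```

Request:
jog_arm --series '[[[0, 0, 0], [0, 0, 0], 1], [[0, 0, 0], [-40, 0, 0], 1], [[0, 0, 0], [-50, 0, 0], 1], [[0, 0, 0], [-20, 0, 0], 1], [[0, 0, 0], [0, 0, 0], 1], [[0, 0, 0], [0, 0, 0], 1]]'

```text
clock: 56.78
eef_pos: [431.5, 341.2, 154.8]
tool_rot: [-1.408, 1.569, -1.409]
force: [-0.3, 0.1, -1.0]
width: 17.6
```

```bash
python3 - <<'E'
from meas import *
s=read_state(); print(s['clock'],s['eef_pos'].round(1),s['qpos'].round(2),s['width']); go([600.7,184.4,150],90)
E
```

```text
56.775 [431.5 341.2 154.8] [-1.06  0.69  0.53  1.9  -0.52  0.69  1.36] 17.55120804552354
turn [-0.   0.   0.1] then shift(in final frame) [   4.8 -156.8  169.2]
```

Request:
jog_arm --series '[[[0, 0, 0], [0, -31.4, 33.7], 1], [[0, 0, 0], [0, -31.4, 33.7], 1], [[0, 0, 0], [0, -31.4, 33.7], 1], [[0, 0, 0], [0, -31.4, 33.7], 1], [[0, 0, 0], [0, -31.4, 33.7], 1], [[0, 0, 0], [0, 0, 0], 1], [[0, 0, 0], [0, 0, 0], 1], [[0, 0, 0], [20, 0, 0], 1]]'

```text
clock: 57.78
eef_pos: [600.7, 186.1, 136.1]
tool_rot: [0.124, 1.568, 0.126]
force: [0.3, 0.1, -1.0]
width: 17.8
```

Request:
jog_arm --series '[[[0, 0, 0], [0, 0, 0], 1], [[0, 0, 0], [0, 0, 0], 1], [[0, 0, 0], [0, 0, 0], 1], [[0, 0, 0], [0, 0, 0], 1]]'

```text
clock: 58.28
eef_pos: [601.1, 184.4, 136.8]
tool_rot: [-0.328, 1.568, -0.328]
force: [0.6, 0.2, -1.0]
width: 17.9
```

```bash
python3 - <<'E'
from meas import *
s=read_state(); print(s['clock'],s['eef_pos'].round(1),s['qpos'].round(2),s['width']); go([600.2,184.4,110],90)
P=cloud(grab('wrist'))
q=P[(np.hypot(P[...,0]-600,P[...,1]-185)<40)&(P[...,2]>62)&(P[...,2]<76)]
print(len(q),np.round(ecirc(q[:,:2]),1) if len(q) else '')
E
```

```text
58.275 [601.1 184.4 136.8] [-0.63  0.79  0.49  1.7  -0.5   0.78  1.67] 17.906877764133835
turn [-0.   0.2  0.1] then shift(in final frame) [26.8  0.  -0.9]
712 [599.2 184.8  21. ]
```

Request:
jog_arm --series '[[[0, 0, 0], [7, 0, -0.9], 1], [[0, 0, 0], [4, 0, 0], 1], [[0, 0, 0], [3, 0, 0], 1], [[0, 0, 0], [3, 0, 0], 1], [[0, 0, 0], [3, 0, 0], 1], [[0, 0, 0], [3, 0, 0], 1], [[0, 0, 0], [3, 0, 0], 1], [[0, 0, 0], [0, 0, 0], 1]]'

```text
clock: 59.32
eef_pos: [599.8, 184.2, 110.1]
tool_rot: [-0.694, 1.569, -0.694]
force: [0.2, -0.1, -0.8]
width: 18.1
```

Request:
jog_arm --series '[[[0, 0, 0], [2, 0, 0], 1], [[0, 0, 0], [0, 0, 0], 1], [[0, 0, 0], [0, 0, 0], 1]]'

```text
clock: 59.7
eef_pos: [600.1, 184.2, 108.5]
tool_rot: [-0.479, 1.568, -0.48]
force: [0.0, -0.5, -0.2]
width: 17.4
```

Request:
jog_arm --series '[[[0, 0, 0], [0, 0, 0], -0.3], [[0, 0, 0], [0, 0, 0], -0.3], [[0, 0, 0], [0, 0, 0], -0.3], [[0, 0, 0], [-30, 0, 0], -0.4], [[0, 0, 0], [-30, 0, 0], -0.5], [[0, 0, 0], [0, 0, 0], -0.5], [[0, 0, 0], [0, 0, 0], -0.5], [[0, 0, 0], [0, 0, 0], -0.5]]'

```text
clock: 60.7
eef_pos: [599.1, 184.3, 167.3]
tool_rot: [-1.603, 1.569, -1.603]
force: [0.2, -0.2, -0.3]
width: 64.1
```

```bash
python3 - <<'E'
from meas import *
s=read_state(); print(s['clock'],s['eef_pos'].round(1),s['qpos'].round(2),s['width']); go([600.5,184.4,61],90)
lidpos(grab('wrist'),600,184,62)
d=grab('top'); lidpos(d,540,-287,98); lidpos(d,481,-189,98); P=cloud(d)
q=P[(np.hypot(P[...,0]-443,P[...,1]+299)<50)&(P[...,2]>74)&(P[...,2]<88)]; print('post',q[:,:2].mean(0).round(1), len(q))
E
```

```text
60.7 [599.1 184.3 167.3] [-0.65  0.76  0.52  1.68 -0.47  0.83  1.65] 64.13692165580963
turn [-0.  -0.   0.1] then shift(in final frame) [1.063e+02 1.000e-01 1.400e+00]
knob 714 [599.4 184.7 100.8] disc 1685 (array([600.3, 184.7,  16.9]), np.float64(75.1), np.float64(0.81), array([600. , 184.6]))
knob 90 [ 539.  -287.   136.1] disc 676 (array([ 539.1, -287.5,   23.9]), np.float64(110.6), np.float64(1.39), array([ 538.4, -286.3]))
knob 90 [ 481.7 -189.7  136.3] disc 457 (array([ 481.3, -190.8,   20.4]), np.float64(110.8), np.float64(1.3), array([ 481.5, -190.6]))
post [ 443.6 -299. ] 72
```

Request:
jog_arm --series '[[[0, 0, 0], [27, 0.2, 1], -0.5], [[0, 0, 0], [27, 0, 0], -0.5], [[0, 0, 0], [27, 0, 0], -0.5], [[0, 0, 0], [26, 0, 0], -0.5], [[0, 0, 0], [0, 0, 0], 1], [[0, 0, 0], [0, 0, 0], 1], [[0, 0, 0], [0, 0, 0], 1], [[0, 0, 0], [0, 0, 0], 1]]'

```text
clock: 61.8
eef_pos: [601.5, 184.6, 62.3]
tool_rot: [-0.206, 1.568, -0.206]
force: [-0.8, -0.4, -1.1]
width: 44.2
```

Request:
jog_arm --series '[[[0, 0, 0], [0, 0, 0], 1], [[0, 0, 0], [-20, 0, 0], 1], [[0, 0, 0], [-35, 0, 0], 1], [[0, 0, 0], [-40, 0, 0], 1], [[0, 0, 0], [-40, 0, 0], 1], [[0, 0, 0], [0, 0, 0], 1], [[0, 0, 0], [0, 0, 0], 1]]'

```text
clock: 62.68
eef_pos: [600.4, 184.7, 196.8]
tool_rot: [-0.345, 1.569, -0.346]
force: [-0.7, 0.0, -1.5]
width: 43.9
```

Request:
jog_arm --series '[[[10.3, 0, 0], [0, 0, 0], 1], [[10.3, 0, 0], [0, 0, 0], 1], [[10.3, 0, 0], [0, 0, 0], 1], [[10.3, 0, 0], [0, 0, 0], 1], [[10.3, 0, 0], [0, 0, 0], 1], [[0, 0, 0], [0, 0, 0], 1], [[0, 0, 0], [0, 0, 0], 1]]'

```text
clock: 63.55
eef_pos: [600.4, 184.5, 195.7]
tool_rot: [-0.289, 1.569, -1.185]
force: [-0.3, -0.3, -1.6]
width: 43.8
```

```bash
python3 - <<'E'
from meas import *
s=read_state(); print(s['clock'],s['eef_pos'].round(1),s['qpos'].round(2),s['width']); go([570.8,-197.5,190],38.5)
E
```

```text
63.55 [600.4 184.5 195.7] [-0.78  0.79  0.78  1.66 -0.66  0.97  0.91] 43.758614153154404
turn [0.1 0.1 0. ] then shift(in final frame) [   5.7 -261.   280.5]
```

Request:
jog_arm --series '[[[0, 0, 0], [0, -16.3, 17.5], 1], [[0, 0, 0], [0, -32.6, 35.1], 1], [[0, 0, 0], [0, -32.6, 35.1], 1], [[0, 0, 0], [0, -32.6, 35.1], 1], [[0, 0, 0], [0, -32.6, 35.1], 1], [[0, 0, 0], [0, -32.6, 35.1], 1], [[0, 0, 0], [0, -32.6, 35.1], 1], [[0, 0, 0], [0, -32.6, 35.1], 1]]'

```text
clock: 64.55
eef_pos: [573.0, -175.1, 196.8]
tool_rot: [0.631, 1.568, -0.266]
force: [1.0, -0.5, -1.0]
width: 43.8
```

Request:
jog_arm --series '[[[0, 0, 0], [0, -16.3, 17.5], 1], [[0, 0, 0], [0, 0, 0], 1], [[0, 0, 0], [0, 0, 0], 1], [[0, 0, 0], [30, 0, 0], 1], [[0, 0, 0], [30, 0, 0], 1], [[0, 0, 0], [0, 0, 0], 1], [[0, 0, 0], [0, 0, 0], 1], [[0, 0, 0], [0, 0, 0], 1]]'

```text
clock: 65.55
eef_pos: [572.4, -197.6, 138.1]
tool_rot: [0.476, 1.566, -0.423]
force: [-0.1, -0.4, -1.3]
width: 44.0
```

```bash
python3 - <<'E'
from meas import *
s=read_state(); print(s['clock'],s['eef_pos'].round(1),s['qpos'].round(2),s['width'],s['force']); go([570.8,-197.5,98],38.5)
lidpos(grab('wrist'),540,-287,98)
E
```

```text
65.55 [ 572.4 -197.6  138.1] [-0.11  0.81  0.67  1.77 -0.68  0.8   1.57] 44.00977613867036 [-0.06957362 -0.39009303 -1.25636562]
turn [ 0.   0.2 -0.1] then shift(in final frame) [40.1 -1.2 -1. ]
knob 38 [ 536.5 -279.   135.4] disc 1472 (array([ 540.1, -285.5,   27.6]), np.float64(110.8), np.float64(0.89), array([ 540.9, -286.6]))
```

Request:
jog_arm --series '[[[0, 0, 0], [18, -0.6, -0.6], 1], [[0, 0, 0], [13, 0, 0], 1], [[0, 0, 0], [0, 0, 0], 1], [[0, 0, 0], [3, 0, 0], 1], [[0, 0, 0], [2.5, 0, 0], 1], [[0, 0, 0], [1.5, 0, 0], 1], [[0, 0, 0], [1.5, 0, 0], 1], [[0, 0, 0], [0, 0, 0], 1]]'

```text
clock: 66.6
eef_pos: [570.7, -197.5, 97.3]
tool_rot: [0.396, 1.569, -0.503]
force: [0.0, 0.5, -0.7]
width: 44.2
```

Request:
jog_arm --series '[[[0, 0, 0], [0, 0, 0], 1], [[0, 0, 0], [0, 0, 0], 1]]'

```text
clock: 66.85
eef_pos: [570.8, -197.5, 97.4]
tool_rot: [0.395, 1.568, -0.504]
force: [-0.1, 0.1, -1.1]
width: 43.9
```

Grip height was 62 → contact at ~98; release (opening to 64 only) and retreat.

Request:
jog_arm --series '[[[0, 0, 0], [0, 0, 0], -0.4], [[0, 0, 0], [0, 0, 0], -0.4], [[0, 0, 0], [0, 0, 0], -0.4], [[0, 0, 0], [-30, 0, 0], -0.4], [[0, 0, 0], [-40, 0, 0], -0.4], [[0, 0, 0], [-40, 0, 0], -0.4], [[0, 0, 0], [-40, 0, 0], -0.4], [[0, 0, 0], [0, 0, 0], -0.4]]'

```text
clock: 67.85
eef_pos: [571.9, -198.6, 250.6]
tool_rot: [0.503, 1.562, -0.396]
force: [0.2, 0.1, 1.4]
width: 59.8
```

Request:
jog_arm --series '[[[0, 0, 0], [0, 0, 62], 0], [[0, 0, 0], [0, 62, 0], 0], [[0, 0, 0], [0, 62, 0], 0], [[0, 0, 0], [0, 30, 0], 0], [[0, 0, 0], [0, 0, 0], 0], [[0, 0, 0], [0, 0, 0], 0]]'

```text
clock: 68.6
eef_pos: [728.3, -151.3, 246.6]
tool_rot: [-0.777, 1.569, -1.678]
force: [0.4, -0.5, 0.6]
width: 42.6
```

```bash
cat > plat.py <<'E'
from meas import *
def platter(d,C,save=None):
    f=210/np.tan(np.radians(d['fovy'])/2); Wi=np.linalg.inv(d['cam_to_world'])
    g=cv2.cvtColor(d['img'],cv2.COLOR_RGB2GRAY).astype(np.float32); hh=3
    # rectify platter plane: 3 px/mm, x up, y left
    n=150*2*hh; v,u=np.mgrid[0:n,0:n]; X=C[0]+(n/2-v)/hh; Y=C[1]+(n/2-u)/hh
    def rect(z):
        p=np.stack([X,Y,np.full_like(X,z),np.ones_like(X)],-1)@Wi.T
        return cv2.remap(d['img'],(d['cx']+f*p[...,0]/-p[...,2]).astype(np.float32),(d['cy']-f*p[...,1]/-p[...,2]).astype(np.float32),1)
    a=rect(36); b=rect(34)
    if save: cv2.imwrite('pics/'+save,cv2.cvtColor(cv2.resize(a,(600,600)),cv2.COLOR_RGB2BGR))
    return cv2.cvtColor(a,cv2.COLOR_RGB2GRAY).astype(float),cv2.cvtColor(b,cv2.COLOR_RGB2GRAY).astype(float),hh
def polar(g,hh,r0,r1,off=(0,0),st=0.25):
    A=np.arange(-180,180,st); n=g.shape[0]; R=np.arange(r0,r1,1.)
    a=np.radians(A)[None]; x=off[0]+R[:,None]*np.cos(a); y=off[1]+R[:,None]*np.sin(a)
    return A,cv2.remap(g.astype(np.float32),(n/2-y*hh).astype(np.float32),(n/2-x*hh).astype(np.float32),1)
def edge(g,hh,off,lo,hi):   # radius of dark->bright grey/ring edge by angle
    A,p=polar(g,hh,lo,hi,off,1); p=cv2.GaussianBlur(p,(5,5),0); d=np.diff(p,axis=0); return A,lo+.5+np.abs(d).argmax(0),np.abs(d).max(0)
def centre(g,hh):
    off=np.zeros(2)
    for _ in range(4):
        A,r,s=edge(g,hh,off,95,110); P=np.c_[off[0]+r*np.cos(np.radians(A)),off[1]+r*np.sin(np.radians(A))][s>15]
        for _ in range(6):
            x,y,R=ecirc(P); e=abs(np.hypot(*(P-[x,y]).T)-R); P=P[e<max(1.,np.percentile(e,92))]
        off=np.array([x,y])
    return off,R,len(P)
def peaks(A,p,thr):
    m=p>thr; L,n=ni.label(m); return [(round(float((A*p*(L==i)).sum()/(p*(L==i)).sum()),1),round(float((L==i).sum()*(A[1]-A[0])),1)) for i in range(1,n+1)]
def report(d,C,save=None):
    a,b,hh=platter(d,C,save); off,R,n=centre(a,hh); print('C',(np.array(C)+off).round(1),'R',round(R,1),n)
    A,p=polar(a,hh,108,120,off); q=p.mean(0); print('marks',peaks(A,q,0.5*np.percentile(q,99)))
    A,p=polar(b,hh,129,146,off); k=(A>5)&(A<38); print('index',peaks(A[k],p.mean(0)[k],45))
E
python3 - <<'E'
from plat import *
s=read_state(); print(s['clock'],s['eef_pos'].round(1),s['qpos'].round(2),s['width'],s['force'])
d=grab('top'); report(d,(516,-241),'rect1.png')
for c in ((540,-287),(481,-189),(571,-197)): lidpos(d,*c,98)
P=cloud(d); q=P[(np.hypot(P[...,0]-443,P[...,1]+299)<50)&(P[...,2]>74)&(P[...,2]<88)]; print('post',q[:,:2].mean(0).round(1), len(q))
E
```

```text
68.6 [ 728.3 -151.3  246.6] [-0.17  0.89  0.75  1.23 -0.6   1.24  1.25] 42.596239997511 [ 0.3868326  -0.54408649  0.62761369]Traceback (most recent call last):
  File "<stdin>", line 3, in <module>
  File "plat.py", line 30, in report
    a,b,hh=platter(d,C,save); off,R,n=centre(a,hh); print('C',(np.array(C)+off).round(1),'R',round(R,1),n)
                                      ~~~~~~^^^^^^
  File "plat.py", line 24, in centre
    x,y,R=ecirc(P); e=abs(np.hypot(*(P-[x,y]).T)-R); P=P[e<max(1.,np.percentile(e,92))]
                                                                  ~~~~~~~~~~~~~^^^^^^
    return _quantile_unchecked(
        a, q, axis, out, overwrite_input, method, keepdims, weights)
    return _ureduce(a,
                    func=_quantile_ureduce_func,
    ...<5 lines>...
                    overwrite_input=overwrite_input,
                    method=method)
    r = func(a, **kwargs)
    result = _quantile(arr,
                       quantiles=q,
    ...<2 lines>...
                       out=out,
                       weights=wgt)
    slices_having_nans = np.isnan(arr[-1, ...])
                                  ~~~^^^^^^^^^
IndexError: index -1 is out of bounds for axis 0 with size 0
```

View pics/rect1.png

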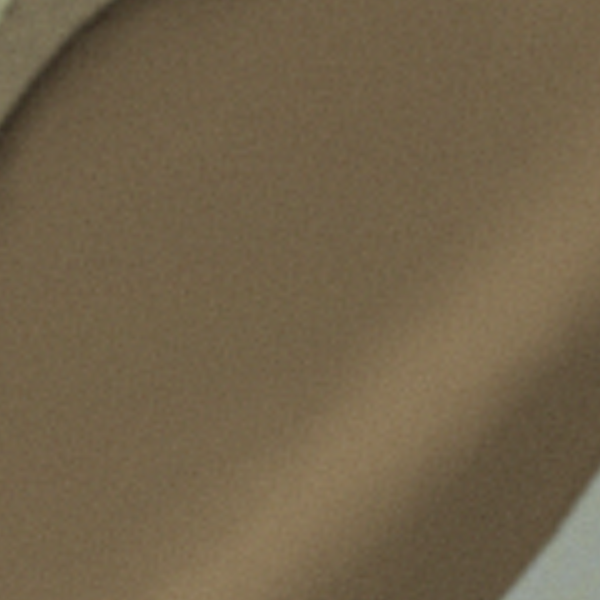

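Request:
jog_arm --series '[[[0, 0, 0], [0, 0, -57], 0], [[0, 0, 0], [0, 0, -57], 0], [[0, 0, 0], [0, 0, -57], 0], [[0, 0, 0], [0, 0, -57], 0], [[0, 0, 0], [0, 0, -57], 0], [[0, 0, 0], [0, 0, -57], 0], [[0, 0, 0], [0, 0, 0], 0]]'

```text
clock: 69.53
eef_pos: [513.1, 121.4, 246.4]
tool_rot: [-3.093, 1.568, 2.297]
force: [0.6, -0.4, 0.2]
width: 42.6
```

```bash
sed -i 's/\[s>15\]/[s>np.median(s)*.5]/' plat.py; python3 - <<'E'
from plat import *
s=read_state(); print(s['clock'],s['eef_pos'].round(1),s['qpos'].round(2),s['width'])
d=grab('top')
for c in ((540,-287),(481,-189),(571,-197)): lidpos(d,*c,98)
P=cloud(d); q=P[(np.hypot(P[...,0]-443,P[...,1]+299)<50)&(P[...,2]>74)&(P[...,2]<88)]; print('post',q[:,:2].mean(0).round(1), len(q))
report(d,(516,-241),'rect2.png')
E
```

```text
69.525 [513.1 121.4 246.4] [-0.83  0.6   0.86  1.88 -0.57  0.92  0.98] 42.6100336937445
knob 91 [ 539.1 -286.8  136.4] disc 667 (array([ 539.3, -288. ,   23.8]), np.float64(110.7), np.float64(1.43), array([ 539.5, -286.9]))
knob 92 [ 481.6 -189.5  136.3] disc 458 (array([ 481.2, -190.6,   20.4]), np.float64(110.7), np.float64(1.29), array([ 481.6, -189.4]))
knob 84 [ 570.  -196.9  136.4] disc 249 (array([ 569.8, -197.8,   17.2]), np.float64(110.5), np.float64(1.26), array([ 569.6, -197.4]))
post [ 443.9 -299. ] 74
C [ 516.2 -244.6] R 103.2 273
marks [(-134.0, 7.2), (-121.5, 3.2), (-91.4, 3.0), (-81.1, 1.0), (-71.9, 2.0), (-61.6, 3.5), (-31.5, 3.2), (-1.6, 3.5), (28.4, 3.5), (58.4, 7.5)]
index [(10.3, 11.0), (22.0, 3.2), (35.8, 4.8)]
```

View pics/rect2.png

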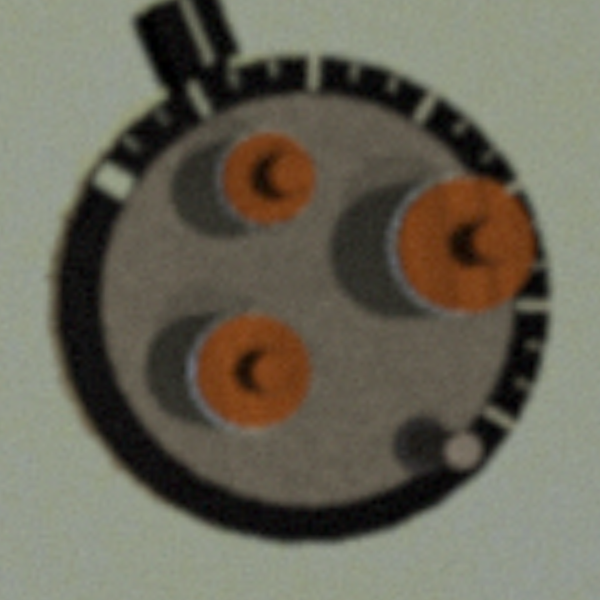

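Request:
jog_arm --series '[[[10.2, 0, 0], [0, 0, 0], 0], [[10.2, 0, 0], [0, 0, 0], 0], [[10.2, 0, 0], [0, 0, 0], 0], [[10.2, 0, 0], [0, 0, 0], 0], [[10.2, 0, 0], [0, 0, 0], 0], [[10.2, 0, 0], [0, 0, 0], 0], [[10.3, 0, 0], [0, 0, 0], 0], [[0, 0, 0], [0, 19, 43.4], 0]]'

```text
clock: 70.58
eef_pos: [510.1, 71.0, 246.4]
tool_rot: [1.36, 1.567, -0.785]
force: [-0.4, -1.4, -0.2]
width: 42.8
```

Request:
jog_arm --series '[[[0, 0, 0], [0, 19, 43.4], 0], [[0, 0, 0], [0, 19, 43.4], 0], [[0, 0, 0], [0, 19, 43.4], 0], [[0, 0, 0], [0, 19, 43.4], 0], [[0, 0, 0], [0, 19, 43.4], 0], [[0, 0, 0], [0, 19, 43.4], 0], [[0, 0, 0], [0, 19, 43.4], 0], [[0, 0, 0], [0, 19, 43.4], 0]]'

```text
clock: 71.58
eef_pos: [445.5, -306.9, 247.7]
tool_rot: [1.385, 1.567, -0.766]
force: [-0.1, 0.3, -0.2]
width: 42.4
```

Request:
jog_arm --series '[[[0, 0, 0], [0, 0, 0], 0], [[0, 0, 0], [0, 0, 0], 0], [[0, 0, 0], [0, 0, 0], 0], [[0, 0, 0], [0, 0, 0], 0]]'

```text
clock: 72.08
eef_pos: [447.7, -302.0, 247.1]
tool_rot: [1.843, 1.569, -0.302]
force: [0.1, -0.5, 1.2]
width: 42.8
```

```bash
python3 - <<'E'
from plat import *
s=read_state(); print(s['clock'],s['eef_pos'].round(1),s['qpos'].round(2),s['width'])
go([443.3,-299.4,75],-33)
P=cloud(grab('wrist')); q=P[(np.hypot(P[...,0]-443,P[...,1]+299)<40)&(P[...,2]>78)&(P[...,2]<86)]; print('post',q.mean(0).round(1), len(q))
E
```

```text
72.075 [ 447.7 -302.   247.1] [-0.09  0.71  1.07  1.86 -0.74  1.03  0.71] 42.80170092242622
turn [ 0.1 -0.  -0.1] then shift(in final frame) [172.1  -5.1   0.2]
post [ 444.9 -299.7   81.8] 277
```

Request:
jog_arm --series '[[[0, 0, 0], [35, -4, 0.2], 0], [[0, 0, 0], [35, 0, 0], 0], [[0, 0, 0], [35, 0, 0], 0], [[0, 0, 0], [0, 0, 0], 0], [[0, 0, 0], [30, 0, 0], 0], [[0, 0, 0], [0, 0, 0], 0], [[0, 0, 0], [0, 0, 0], 0]]'

```text
clock: 73.0
eef_pos: [444.6, -301.8, 113.7]
tool_rot: [1.501, 1.567, -0.646]
force: [0.3, 0.8, 0.6]
width: 42.8
```

```bash
python3 - <<'E'
from plat import *
s=read_state(); print(s['clock'],s['eef_pos'].round(1),s['qpos'].round(2),s['width'])
go([444,-299.5,75],-33)
E
```

```text
73.0 [ 444.6 -301.8  113.7] [ 0.02  0.87  0.87  1.97 -0.97  0.78  0.9 ] 42.83003312843711
turn [-0.   0.  -0.2] then shift(in final frame) [38.7 -1.8 -1.6]
```

Request:
jog_arm --series '[[[0, 0, 0], [20, -1.5, -1.5], 0], [[0, 0, 0], [19, 0, 0], 0], [[0, 0, 0], [0, 0, 0], 0], [[0, 0, 0], [0, 0, 0], 1], [[0, 0, 0], [0, 0, 0], 1], [[0, 0, 0], [0, 0, 0], 1], [[0, 0, 0], [0, 0, 0], 1], [[0, 0, 0], [0, 0, 0], 1]]'

```text
clock: 74.0
eef_pos: [444.7, -300.0, 74.7]
tool_rot: [1.609, 1.566, -0.538]
force: [0.6, 0.3, 6.2]
width: 16.3
```

```bash
python3 - <<'E'
from plat import *
s=read_state(); print(s['clock'],s['eef_pos'].round(1),s['qpos'].round(2),s['width'],s['force'].round(1),s['torque'].round(2))
p=s['eef_pos'][:2]-[516.2,-244.6]; print(np.hypot(*p),np.degrees(np.arctan2(p[1],p[0]))); go([444,-299.5,75],-33)
E
```

```text
74.0 [ 444.7 -300.    74.7] [ 0.06  0.91  0.79  1.99 -1.04  0.71  0.95] 16.28317514409973 [0.6 0.3 6.2] [ 0.15 -0.01  0.03]
90.4532771185803 -142.25066141499642
turn [-0.  -0.  -0.3] then shift(in final frame) [-0.3 -0.8 -0. ]
```

Request:
jog_arm --series '[[[-1.5, 0, 0], [0, 2.28, 0.8], 1], [[-2.9, 0, 0], [0, 4.4, 1.5], 1], [[-2.9, 0, 0], [0, 4.4, 1.5], 1], [[-2.9, 0, 0], [0, 4.4, 1.5], 1], [[0, 0, 0], [0, 0, 0], 1], [[0, 0, 0], [0, 0, 0], 1]]'

```text
clock: 74.75
eef_pos: [455.8, -312.1, 74.7]
tool_rot: [1.461, 1.565, -0.508]
force: [0.8, 0.4, 5.7]
width: 16.5
```

```bash
cat > st.py <<'E'
from plat import *
s=read_state(); R=Rtool(s); print(s['clock'],s['eef_pos'].round(1),s['qpos'].round(2),s['width'].round(1),s['force'].round(1),s['torque'].round(2))
p=s['eef_pos'][:2]-[516.2,-244.6]; print('r',np.hypot(*p).round(1),'ang',np.degrees(np.arctan2(p[1],p[0])).round(2),'yaw',np.degrees(np.arctan2(R[1,1],R[0,1])).round(2))
E
python3 st.py
```

```text
Traceback (most recent call last):
  File "st.py", line 2, in <module>
    s=read_state(); R=Rtool(s); print(s['clock'],s['eef_pos'].round(1),s['qpos'].round(2),s['width'].round(1),s['force'].round(1),s['torque'].round(2))
                                                                                          ^^^^^^^^^^^^^^^^
AttributeError: 'float' object has no attribute 'round'
```

Request:
jog_arm --series '[[[-1.5, 0, 0], [0, 2.28, 0.8], 1], [[-2.9, 0, 0], [0, 4.4, 1.5], 1], [[-2.9, 0, 0], [0, 4.4, 1.5], 1], [[-2.9, 0, 0], [0, 4.4, 1.5], 1], [[-1.5, 0, 0], [0, 2.28, 0.8], 1], [[0, 0, 0], [0, 0, 0], 1], [[0, 0, 0], [0, 0, 0], 1]]'

```text
clock: 75.62
eef_pos: [470.5, -323.0, 74.7]
tool_rot: [1.334, 1.566, -0.43]
force: [0.2, -0.2, 5.8]
width: 16.1
```

```bash
sed -i "s/s\['width'\].round(1)/s['width']/" st.py; cat >> st.py <<'E'
import sys
n=sys.argv[1] if len(sys.argv)>1 else 'top'; sv=sys.argv[2] if len(sys.argv)>2 else None
d=grab(n); a,b,hh=platter(d,(516.2,-244.6),sv)
try: print(centre(a,hh))
except Exception as e: print(e)
A,p=polar(a,hh,108,120); q=p.mean(0); print('marks',peaks(A,q,60))
A,p=polar(b,hh,130,144); k=(A>12)&(A<32); print('index',peaks(A[k],p.mean(0)[k],45))
E
python3 st.py top r3.png
```

```text
75.625 [ 470.5 -323.    74.7] [ 0.12  0.91  0.72  1.9  -0.92  0.71  1.21] 16.09973197252675 [ 0.2 -0.2  5.8] [0.27 0.03 0.03]
r 90.8 ang -120.23 yaw -11.1
(array([0.02670569, 0.10437382]), np.float64(103.1861118895374), 270)
marks [(-70.1, 3.0), (-40.1, 3.0), (-10.3, 3.5), (19.7, 3.5), (49.6, 3.0), (79.7, 7.2)]
index [(13.8, 3.8), (21.9, 3.0)]
```

View pics/r3.png

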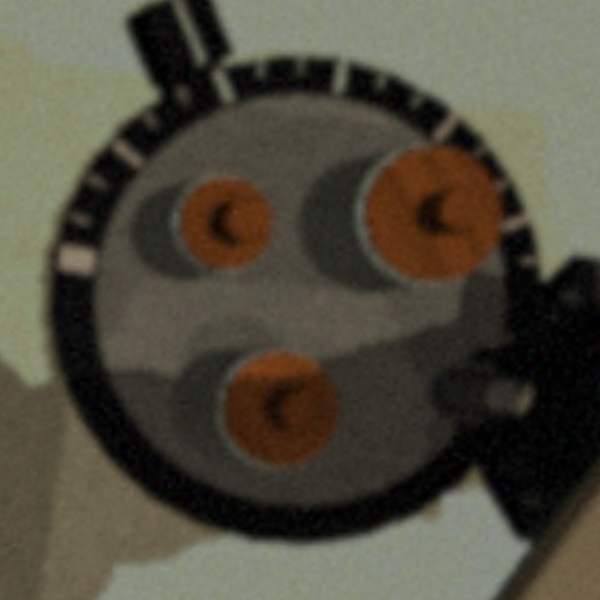

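Request:
jog_arm --series '[[[-1.1, 0, 0], [0, 1.65, 0.55], 1], [[-1.1, 0, 0], [0, 1.65, 0.55], 1], [[0, 0, 0], [0, 0, 0], 1], [[0, 0, 0], [0, 0, 0], 1], [[0, 0, 0], [0, 0, 0], 1], [[0, 0, 0], [0, 0, 0], 0], [[0, 0, 0], [0, 0, 0], 0], [[0, 0, 0], [0, 0, 0], 0]]'

```text
clock: 76.68
eef_pos: [472.5, -324.3, 73.2]
tool_rot: [1.153, 1.569, -0.573]
force: [-0.3, -0.5, 0.6]
width: 42.5
```

```bash
python3 st.py top
```

```text
76.675 [ 472.5 -324.3   73.2] [ 0.13  0.91  0.71  1.89 -0.91  0.71  1.23] 42.54368865494012 [-0.3 -0.5  0.6] [ 0.03 -0.02 -0.02]
r 90.9 ang -118.72 yaw -8.92
(array([ 0.01396981, -0.02146506]), np.float64(103.26219524933097), 255)
marks [(-68.1, 3.0), (-38.1, 3.0), (-8.1, 3.5), (21.7, 3.2), (51.7, 3.2), (81.7, 7.2)]
index [(13.8, 4.0), (22.0, 3.2)]
```

Request:
jog_arm --series '[[[0, 0, 0], [0, 0, 0], 0], [[0, 0, 0], [0, 0, 0], 0], [[0, 0, 0], [0, 0, 0], 0], [[0, 0, 0], [0, 0, 0], 0], [[0, 0, 0], [0, 0, 0], 0], [[0, 0, 0], [0, 0, 0], 0], [[0, 0, 0], [0, 0, 0], 0], [[0, 0, 0], [0, 0, 0], 0]]'

```text
clock: 77.72
eef_pos: [472.6, -324.3, 73.2]
tool_rot: [1.204, 1.568, -0.523]
force: [0.5, -0.5, 0.4]
width: 42.5
```

Request:
jog_arm --series '[[[0, 0, 0], [0, 0, 0], 0], [[0, 0, 0], [0, 0, 0], 0], [[0, 0, 0], [0, 0, 0], 0], [[0, 0, 0], [0, 0, 0], 0], [[0, 0, 0], [0, 0, 0], 0], [[0, 0, 0], [0, 0, 0], 0], [[0, 0, 0], [0, 0, 0], 0], [[0, 0, 0], [0, 0, 0], 0]]'

```text
clock: 78.72
eef_pos: [472.6, -324.3, 73.2]
tool_rot: [1.22, 1.569, -0.506]
force: [0.1, 0.0, -0.4]
width: 42.6
```

Request:
jog_arm --series '[[[0, 0, 0], [0, 0, 0], 0], [[0, 0, 0], [0, 0, 0], 0], [[0, 0, 0], [0, 0, 0], 0], [[0, 0, 0], [0, 0, 0], 0], [[0, 0, 0], [0, 0, 0], 0], [[0, 0, 0], [0, 0, 0], 0], [[0, 0, 0], [0, 0, 0], 0], [[0, 0, 0], [0, 0, 0], 0]]'

```text
clock: 79.72
eef_pos: [472.6, -324.3, 73.2]
tool_rot: [1.233, 1.569, -0.494]
force: [0.1, -0.2, -0.3]
width: 42.6
```

```bash
python3 st.py top; python3 - <<'E'
from plat import *
d=grab('top')
P=cloud(d); k=P[(abs(P[...,2]-136.5)<4)&(np.hypot(P[...,0]-516,P[...,1]+244)<100)]
L=cv2.kmeans(k[:,:2].astype(np.float32),3,None,(3,50,.1),5,0)[2]; print(L.round(1).tolist(),len(k))
for c in L: lidpos(d,*c,98)
E
```

```text
79.725 [ 472.6 -324.3   73.2] [ 0.13  0.91  0.71  1.89 -0.91  0.71  1.23] 42.58700250861356 [ 0.1 -0.2 -0.3] [ 0.01 -0.03  0.03]
r 90.9 ang -118.69 yaw -8.92
(array([-0.00986913, -0.1360464 ]), np.float64(103.30971967305193), 269)
marks [(-68.0, 3.2), (-38.1, 3.0), (-8.1, 3.5), (21.7, 3.2), (51.8, 3.2), (81.7, 7.2)]
index [(13.8, 3.8), (21.9, 3.0)]
[[532.0999755859375, -288.5], [546.9000244140625, -179.10000610351562], [463.0, -207.60000610351562]] 322
knob 107 [ 549.6 -282.4  136.5] disc 608 (array([ 547.5, -281.8,   25.5]), np.float64(110.7), np.float64(1.39), array([ 536.1, -286.5]))
knob 88 [ 546.9 -179.1  136.7] disc 257 (array([ 547.2, -180.2,   17.1]), np.float64(110.8), np.float64(1.34), array([ 547.1, -179.5]))
knob 89 [ 463.  -207.6  136.6] disc 452 (array([ 463.1, -208.6,   20.4]), np.float64(110.7), np.float64(1.34), array([ 463.6, -207.9]))
```

Request:
jog_arm --series '[[[0, 0, 0], [0, 0, 0], 1], [[0, 0, 0], [0, 0, 0], 1], [[0, 0, 0], [0, 0, 0], 1], [[0, 0, 0], [0, 0, 0], 1], [[-1.5, 0, 0], [0, 2.28, 0.8], 1], [[-2.9, 0, 0], [0, 4.4, 1.5], 1], [[-2.9, 0, 0], [0, 4.4, 1.5], 1], [[-2.9, 0, 0], [0, 4.4, 1.5], 1]]'

```text
clock: 80.82
eef_pos: [487.2, -330.7, 73.5]
tool_rot: [1.47, 1.569, -0.077]
force: [-0.6, 2.3, 6.0]
width: 16.2
```

Request:
jog_arm --series '[[[-2.9, 0, 0], [0, 4.4, 1.5], 1], [[-2.9, 0, 0], [0, 4.4, 1.5], 1], [[-2.9, 0, 0], [0, 4.4, 1.5], 1], [[-2.9, 0, 0], [0, 4.4, 1.5], 1], [[-2.9, 0, 0], [0, 4.4, 1.5], 1], [[-2.9, 0, 0], [0, 4.4, 1.5], 1], [[-2.9, 0, 0], [0, 4.4, 1.5], 1], [[-2.9, 0, 0], [0, 4.4, 1.5], 1]]'

```text
clock: 81.82
eef_pos: [523.7, -335.7, 73.5]
tool_rot: [0.787, 1.569, -0.355]
force: [-1.7, 1.1, 4.7]
width: 16.5
```

```bash
python3 st.py top
```

```text
81.825 [ 523.7 -335.7   73.5] [ 0.18  0.91  0.59  1.74 -0.74  0.72  1.6 ] 16.483860613290894 [-1.7  1.1  4.7] [ 0.44  0.22 -0.08]
r 91.4 ang -85.27 yaw 24.58
(array([-0.08514145,  0.05022804]), np.float64(103.24452523579542), 267)
marks [(-35.4, 3.0), (-5.5, 2.8), (24.6, 3.0), (54.6, 3.0), (84.5, 3.2), (114.5, 4.2)]
index [(13.8, 3.8), (21.9, 3.0)]
```

Request:
jog_arm --series '[[[-2.9, 0, 0], [0, 4.4, 1.5], 1], [[-2.9, 0, 0], [0, 4.4, 1.5], 1], [[-2.9, 0, 0], [0, 4.4, 1.5], 1], [[-2.9, 0, 0], [0, 4.4, 1.5], 1], [[-2.9, 0, 0], [0, 4.4, 1.5], 1], [[-2.9, 0, 0], [0, 4.4, 1.5], 1], [[-2.9, 0, 0], [0, 4.4, 1.5], 1], [[-2.9, 0, 0], [0, 4.4, 1.5], 1]]'

```text
clock: 82.88
eef_pos: [559.1, -325.8, 73.5]
tool_rot: [-0.007, 1.569, -0.744]
force: [-3.1, -0.1, 4.9]
width: 16.5
```

Request:
jog_arm --series '[[[-2.9, 0, 0], [0, 4.4, 1.5], 1], [[-2.9, 0, 0], [0, 4.4, 1.5], 1], [[-2.9, 0, 0], [0, 4.4, 1.5], 1], [[-2.9, 0, 0], [0, 4.4, 1.5], 1], [[-2.9, 0, 0], [0, 4.4, 1.5], 1], [[-2.9, 0, 0], [0, 4.4, 1.5], 1], [[-2.9, 0, 0], [0, 4.4, 1.5], 1], [[-2.9, 0, 0], [0, 4.4, 1.5], 1]]'

```text
clock: 83.88
eef_pos: [588.0, -302.7, 73.5]
tool_rot: [-0.52, 1.569, -0.851]
force: [-2.2, 1.0, 5.2]
width: 15.9
```

Request:
jog_arm --series '[[[-2.9, 0, 0], [0, 4.4, 1.5], 1], [[-2.9, 0, 0], [0, 4.4, 1.5], 1], [[-1.5, 0, 0], [0, 2.28, 0.8], 1], [[0, 0, 0], [0, 0, 0], 1], [[0, 0, 0], [0, 0, 0], 1], [[0, 0, 0], [0, 0, 0], 1]]'

```text
clock: 84.62
eef_pos: [595.1, -292.8, 73.5]
tool_rot: [-0.355, 1.569, -0.56]
force: [-1.7, 1.3, 4.7]
width: 16.6
```

```bash
python3 st.py top r4.png
```

```text
84.625 [ 595.1 -292.8   73.5] [ 0.2   0.9   0.38  1.62 -0.46  0.71  2.17] 16.608346556936514 [-1.7  1.3  4.7] [0.21 0.5  0.04]
r 92.4 ang -31.44 yaw 78.25
(array([ 0.12131569, -0.33538209]), np.float64(103.20591416515269), 241)
marks [(-115.1, 22.8), (-11.4, 3.0), (18.6, 3.0), (48.6, 3.0), (78.6, 3.0), (108.6, 3.0), (138.6, 1.5), (168.7, 7.2)]
index [(13.8, 3.8), (22.0, 2.8)]
```

View pics/r4.png

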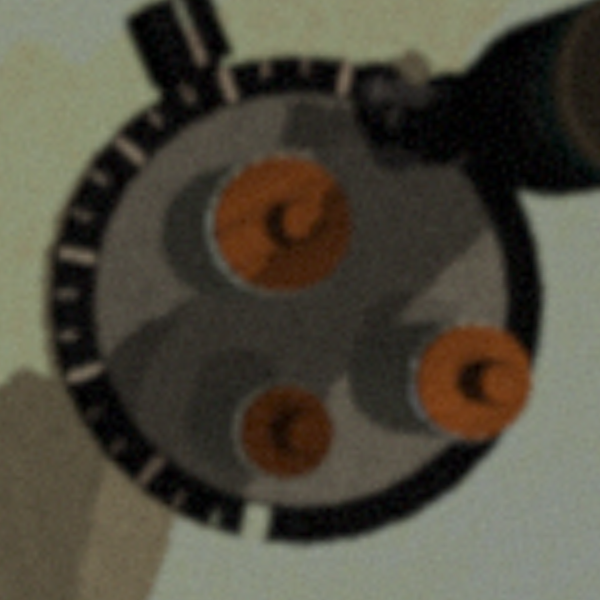

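Request:
jog_arm --series '[[[-1.7, 0, 0], [0, 2.6, 0.87], 1], [[-1.7, 0, 0], [0, 2.6, 0.87], 1], [[0, 0, 0], [0, 0, 0], 1], [[0, 0, 0], [0, 0, 0], 1], [[0, 0, 0], [0, 0, 0], 1]]'

```text
clock: 85.3
eef_pos: [597.9, -288.1, 73.5]
tool_rot: [-0.427, 1.569, -0.573]
force: [-3.3, 0.3, 4.9]
width: 16.4
```

```bash
python3 st.py top
```

```text
85.3 [ 597.9 -288.1   73.5] [ 0.2   0.9   0.37  1.62 -0.45  0.71  2.21] 16.389456583780746 [-3.3  0.3  4.9] [0.13 0.6  0.04]
r 92.5 ang -28.02 yaw 81.66
(array([-0.02636705, -0.10832612]), np.float64(103.23765133067556), 243)
marks [(-112.8, 23.8), (-7.9, 3.0), (22.1, 3.0), (52.0, 3.2), (82.0, 3.2), (111.9, 1.0), (142.1, 1.5), (172.2, 7.2)]
index [(13.8, 3.8), (22.0, 2.8)]
```

Reading 150.1. Release, rise straight up, back away, and check.

Request:
jog_arm --series '[[[0, 0, 0], [0, 0, 0], 0], [[0, 0, 0], [0, 0, 0], 0], [[0, 0, 0], [0, 0, 0], 0], [[0, 0, 0], [0, 0, 0], 0], [[0, 0, 0], [-30, 0, 0], 0], [[0, 0, 0], [-40, 0, 0], 0], [[0, 0, 0], [-50, 0, 0], 0], [[0, 0, 0], [-50, 0, 0], 0]]'

```text
clock: 86.35
eef_pos: [597.5, -287.8, 244.9]
tool_rot: [-0.39, 1.569, -0.537]
force: [0.5, 0.6, -0.1]
width: 42.7
```

Request:
jog_arm --series '[[[0, 0, 0], [0, 50, 0], 0], [[0, 0, 0], [0, 55, 0], 0], [[0, 0, 0], [0, 55, 0], 0], [[0, 0, 0], [0, 55, 0], 0], [[0, 0, 0], [0, 55, 0], 0], [[0, 0, 0], [0, 55, 0], 0], [[0, 0, 0], [0, 55, 0], 0], [[0, 0, 0], [0, 0, 0], 0]]'

```text
clock: 87.35
eef_pos: [653.2, 95.8, 242.3]
tool_rot: [1.283, 1.567, 1.146]
force: [-0.7, -0.2, -0.0]
width: 42.9
```

Request:
jog_arm --series '[[[0, 0, 0], [0, 0, 0], 0], [[0, 0, 0], [0, 0, 0], 0], [[0, 0, 0], [0, 0, 0], 0], [[0, 0, 0], [0, 0, 0], 0], [[0, 0, 0], [0, 0, 0], 0], [[0, 0, 0], [0, 0, 0], 0], [[0, 0, 0], [0, 0, 0], 0], [[0, 0, 0], [0, 0, 0], 0]]'

```text
clock: 88.35
eef_pos: [653.2, 88.0, 243.1]
tool_rot: [-0.375, 1.569, -0.522]
force: [0.5, 0.5, -0.4]
width: 42.6
```

```bash
python3 st.py top r5.png; python3 - <<'E'
from plat import *
d=grab('top','t5.png')
P=cloud(d); k=P[(abs(P[...,2]-136.5)<4)&(np.hypot(P[...,0]-516,P[...,1]+244)<100)]
L=cv2.kmeans(k[:,:2].astype(np.float32),3,None,(3,50,.1),5,0)[2]
for c in L: print(c.round(1),'r',np.hypot(*(c-[516.2,-244.6])).round(1)); lidpos(d,*c,98)
for t in tops(d,7,140): 
  if t[4]<100 and t[1]>60: print(*t)
E
```

```text
88.35 [653.2  88.  243.1] [-0.46  0.7   0.5   1.51 -0.37  1.02  1.56] 42.62355594458002 [ 0.5  0.5 -0.4] [0.   0.03 0.02]
r 359.7 ang 67.61 yaw 81.59
(array([ 0.02625441, -0.12373418]), np.float64(103.28221187987488), 269)
marks [(-112.7, 25.2), (-36.6, 8.0), (-7.9, 4.0), (22.1, 4.0), (52.0, 3.8), (72.2, 0.2), (82.1, 4.0), (112.1, 4.0), (132.1, 1.5), (142.1, 4.0), (172.2, 7.8)]
index [(13.8, 4.0), (21.9, 3.5)]
[ 451.9 -211.9] r 72.1
knob 90 [ 451.9 -212.1  136.5] disc 258 (array([ 451.8, -212.6,   16.9]), np.float64(110.8), np.float64(1.42), array([ 451.4, -212. ]))
[ 480.3 -295.8] r 62.6
knob 92 [ 480.3 -295.9  136.5] disc 440 (array([ 480.3, -297.2,   20.5]), np.float64(110.7), np.float64(1.32), array([ 479.9, -296.6]))
[ 546.4 -204.3] r 50.3
knob 89 [ 546.5 -204.5  136.4] disc 688 (array([ 546.6, -205.2,   23.8]), np.float64(110.6), np.float64(1.32), array([ 546.8, -204.8]))
148 80 1771 [858. 360.] 40.6 72.1
336 131 690 [774. -36.] 73.7 18.5
412 119 431 [ 778. -218.] 27.2 13.2
210 130 145 [756. 230.] 31.7 17.7
379 135 424 [ 741. -141.] 26.4 13.2
141 168 1083 [673. 382.] 48.5 45.5
189 190 291 [625. 275.] 26.3 13.8
112 227 1142 [549. 452.] 52.0 9.9
```

View pics/t5.png

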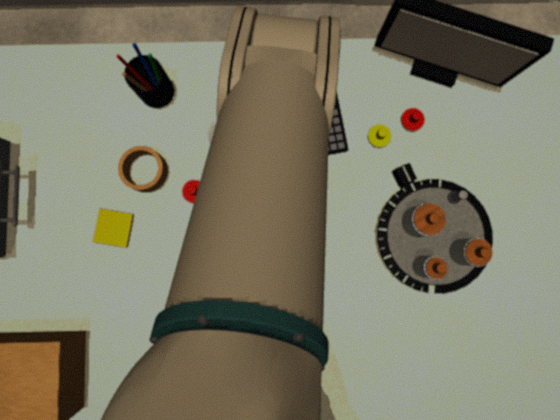

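```bash
python3 -c "
from cell import *
print(finish_job())"
```

```text
the job is handed in; nothing more can be done
None
```

The job is handed in at about 88 s of the 210 s allowed. All three tins are closed with their own wooden lids and stand on the grey field. The turntable stood at 60, then was turned to 150 and left there.

- **60 stop:** the scale measured 59.7 and stayed there for at least 3 s with the jaws open around the post, not touching it. The platter was then turned on.
- **150 stop:** it measured 150.2 after I let go and moved the arm away.
- **Tins at the end:** all three lids are seated, with knob tops at 136.5 mm against 137 mm expected. The outer edges of the tins reach 83 to 95 mm from the axis, inside the 103 mm grey field.
- **Large tin:** it moved about 14 mm on the platter between 22 and 46 s. I take that to be the announced knock. It stayed closed, upright and inside the field, so I left it where it was.
- **Not confirmed at the end:** the arm blocked the view of the toy bird and the yellow look-alike lid near it, and most of the calculator and dish. I last measured the bird and that lid at 46 s, unmoved, and never worked near the calculator or dish.

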